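# Refit the filter frame of the bench dust extractor

## Task

Put the loose filter frame back into the pocket on top of the bench dust extractor: hook one short edge under the retaining lip and bring it right up to the stop, then swing the opposite edge down until the spring catch snaps over it and the frame lies flat in the pocket. Work gently, without forcing the frame against the extractor, let go of it, and do not disturb the things lying round about.

Things in the scene. Friction and masses are not known exactly. Their poses are not given: they have to be found in the camera images.
- housing: Grey dust extractor housing fixed on the bench, 264 x 124 mm, 48 mm high, filter pocket in its top. Origin: centre of the underside; x from the lip end (-x) to the catch end (+x), z up. Ledges carry the frame at z=30 mm (at the lip end solid across the width, x=-129 to -53). Pocket side faces at y=+-51 mm, side tops z=36 mm. A 28 mm hose stub sticks out 20 mm at +x.
- lip_edge (a point): Middle of the retaining lip's free edge, at its underside, fixed to the housing at x=-70, z=42 mm; axes as the housing's. The lip is an aluminium plate 4 mm thick across the -x end, 12 mm clear above the ledge: a frame tilted by up to about 0.15 rad slides under it.
- stop_middle (a point): Point on the housing (x=-89, z=30 mm, under the lip) where the stop face is in its middle setting. Stop, low far wall and catch are one carriage, clamped firmly anywhere within 12 mm either way along x: not measured, feel for it. Far wall: 180.5 mm from the stop, top z=36 mm. If the frame's edge is over 2 mm short of the stop, its other edge lands on the far wall or catch and stays up.
- catch (a joint): Spring catch, 34 mm wide, in the middle of the far wall (moves with the carriage): 0 = sprung out, grows as pushed back to +x, at most 0.008 m. Nose 5 mm in front of the far wall, 8.5 mm over the ledge; steep ramp above it up to 18 mm over the ledge. Pushing the frame's far end down (about 4 to 10 N) drives it back, then it snaps over the edge. Spring 1.4 N at rest, 3 N at 5 mm.
- filter_frame: Loose flat aluminium filter frame with wire mesh, 178 x 96 mm, 6 mm thick, about 0.25 kg. Origin: centre of its underside; x along the 178 mm length, z up. Both ends are alike: either short edge may go under the lip. In the middle of its top a block-shaped pull stands: 16 mm along x, 40 mm along y, its top 40 mm above the origin. The mesh is stiff and may be pressed on.
- screwdriver: Bystander: screwdriver, 157 mm long, lying on the bench; origin at the centre of its underside. Leave alone.
- spool: Bystander: small spool of yellow thread standing on end, 36 mm diameter, 36 mm high; origin at the centre of its underside. Leave alone.
- steel_block: Bystander: flat square steel bench block, 75 x 75 x 18 mm, lying on the bench; origin at the centre of its underside. Leave alone.

How it is judged:
At the end, for the whole second after the job is handed in: The frame is at rest in the pocket, flat (0.025 rad; 2.5 mm in height of the ledges), one short edge under the lip, centre within 15 mm lengthwise and 6 mm sideways of the housing's, lengths aligned within 0.09 rad, and the catch sprung out over its other edge (pushed back under 2 mm) (x of filter_frame in the frame of housing between -0.0145 and 0.0155 m and y of filter_frame in the frame of housing between -0.006 and 0.006 m and z of filter_frame in the frame of housing between 0.0275 and 0.0325 m and angle between filter_frame's own z axis and vertical below 0.025 rad and angle between the x axis of filter_frame and the x axis of housing, either way round below 0.09 rad and value of joint catch below 0.002 m and linear speed of filter_frame below 0.02 m/s); the robot touches nothing.
It fails at once if the frame was forced: pressed on the extractor with more than 18 N while tilted (contact force between filter_frame and housing above 18 N and angle between filter_frame's own z axis and vertical above 0.04 rad).
It fails at once if the frame was forced: pressed on the extractor with more than 40 N (contact force between filter_frame and housing above 40 N).
It fails at once if a bystander (screwdriver, spool, steel block) was moved by more than 15 mm (distance of any of screwdriver, spool, steel_block from where it was at the start of the episode above 0.015 m).
It also fails if it takes over 48 s, if anything falls off the work surface, if the arm or the gripper's body presses on something with over 40 N, if the wrist force passes 120 N, or if a joint passes its speed limit or range.

## Robot

A 6-joint arm with a two-finger parallel gripper is mounted at the origin on a cart in front of the work surface, level with it; the furniture and walls round the work are solid. World frame = base frame: x ahead of the robot, y to its left, z up, the work surface at z = 0. Lengths are in m, angles in rad, forces in N, time in s.
With the tool pointing down it reaches from about 0.4 to 0.825 m from the base axis. Payload 7 kg.
Tool frame: the origin (TCP) lies between the finger pads; the fingertips stand 22 mm ahead of it and the grasp point (between the pads) lies 3 mm ahead of it; z points along the fingers, y is the direction in which the jaws open and shut (so a half turn about z gives the same grasp; the last joint's range is limited). The gripper opens to 88 mm and grips with 3 to 60 N. Pads are 19 mm wide; open, the fingers measure 130 mm over their backs; the gripper's body (78 mm by 193 mm) begins 47 mm behind the grasp point.
Start: joints at [-0.989, 0.359, 0.012, 0, -1.224, -0.288], TCP at [0.195, -0.646, 0.249] pointing down, gripper open.
Joint ranges: [-3.07, 3.07], [-1.43, 2.12], [-1.02, 1.25], [-3.03, 1.67], [-3.05, -0], [-3.03, 3.03]. Speed limits (rad/s): [2.39, 2.39, 3.01, 3.14, 3.14, 3.14].

## Interface

Orientations are given as [roll, pitch, yaw] about the fixed x, y, z axes, in that order (R = Rz(yaw) Ry(pitch) Rx(roll)).
In Python, from station import * gives the robot as it stands. The module is installed in compiled form; this text tells all that it offers.
- The arm moves only by the tool move_arm, never from a script. Its argument "rows" is a list of rows, each an object with "delta_rot": the turn, a rotation vector about the world's x, y, z in degrees, a list of three; "delta_pos": the shift along the world's x, y, z in cm, a list of three; "hand": the finger opening in cm, from 0 to 8.76. A call has exactly 10 rows; each row shifts and turns the commanded pose from where the row before left it; what a row does not reach is not made up. A row lasts 1/10 s, in which the tool goes at most 50 mm and 8.59 degrees, less where a joint would pass 70% of its speed; a pose out of reach is approached as far as the arm can. A call is refused whole if a number of a shift passes 5 or a number of a turn 8.59, either way. A call with a gripper value outside its range is refused whole. The fingers move at their own pace and stop on an object; "force" is the grip in N (left out, the last holds). Time passes only in rows, so rows that do not move let the fingers close, or fill a call up. It gives the time, the measured TCP pose, the force and the opening at its end, in the units of the state.
- get_state(): the state, without advancing time (a new reading comes with each control period).
- grab_frame(name): name is "scene" or "top" or "wrist"; returns the picture (480x640x3 uint8, blue, green, red); there is no depth.
- camera_info(name): a dict with "camera_matrix" (3x3 intrinsics, pixels), "world_from_camera" (4x4, takes a point from camera to world coordinates); the wrist camera has in their place "T_tool_cam" (4x4, takes a point from camera to tool coordinates, whose origin is the TCP and whose axes are the flange's). Camera axes: x right, y down, z forward; pixel columns grow to the right and rows downward; lengths in m; the calibration is good to about 2 mm. A picture is of the moment at which its call begins: read the wrist's pose just before it. camera_info takes no time and is no camera call.
- job_done(): hands the job in, once; it reports no verdict.
The state is a dict: "t": time; "q": joint angles; "qd": joint speeds; "joint_efforts": joint torques, N m; "eef_pos": TCP position; "ee_rot": TCP orientation; "force": force on the tool from outside, world axes, zero at the start; "moment": the same for the moment, N m; "width": finger opening in m.
Only numpy, scipy, OpenCV 4.12 (cv2) and the standard library are available. Lean on these libraries where they do the work, as an engineer would, in place of code of your own. Each camera call takes 0.05 s, during which the arm holds its last target.

## Working session

There is one attempt and no reset: what is moved stays moved. The work goes in short steps, Python scripts to look and compute and a tool call to move; the robot and the scene stay as the last step left them, time stands still between calls to the robot, and variables do not carry over. Pictures are saved under pics/ and viewed, and the job is handed in when it is done.

Besides the shell and the picture viewer there is one more tool, called as name(argument=value, ...) on one line, values as JSON. move_arm: Moves the arm, as the interface text tells. Its arguments: {"type":"object","properties":{"rows":{"type":"array"},"force":{"type":"number"}},"required":["rows"]}

```bash
mkdir -p pics; python3 - <<'E'
from station import *
import cv2,numpy as np
np.set_printoptions(precision=4,suppress=True)
s=get_state();print(s)
for n in("scene","top"):
    cv2.imwrite(f"pics/{n}0.png",grab_frame(n));print(camera_info(n))
print(camera_info("wrist"))
E
```

```text
{'t': 0.0, 'q': array([-0.9889,  0.3594,  0.011 , -0.0004, -1.2241, -0.2881]), 'qd': array([ 0.0002,  0.0006, -0.0013, -0.0004,  0.0022,  0.0002]), 'joint_efforts': array([ -0.0006, -58.2711,  29.3058,   6.9973,   0.0068,  -0.0001]), 'eef_pos': array([ 0.1953, -0.6456,  0.2476]), 'ee_rot': array([ 3.1399, -0.0001, -2.8479]), 'force': array([-0.2213, -0.022 ,  0.2942]), 'moment': array([0.0442, 0.0041, 0.0704]), 'width': 0.08753932003177961}
{'camera_matrix': array([[583.0262,   0.    , 310.0128],
       [  0.    , 583.0262, 239.8869],
       [  0.    ,   0.    ,   1.    ]]), 'world_from_camera': array([[-0.595 , -0.4984,  0.6306, -0.2974],
       [-0.8036,  0.3836, -0.4551,  0.6488],
       [-0.015 , -0.7775, -0.6287,  0.9182],
       [ 0.    ,  0.    ,  0.    ,  1.    ]])}
{'camera_matrix': array([[588.6843,   0.    , 311.7042],
       [  0.    , 588.6843, 238.8544],
       [  0.    ,   0.    ,   1.    ]]), 'world_from_camera': array([[-0.0013, -0.9866,  0.1632,  0.3468],
       [-0.9999,  0.0035,  0.0133,  0.0066],
       [-0.0136, -0.1632, -0.9865,  1.2618],
       [ 0.    ,  0.    ,  0.    ,  1.    ]])}
{'camera_matrix': array([[358.2044,   0.    , 317.934 ],
       [  0.    , 358.2044, 240.4484],
       [  0.    ,   0.    ,   1.    ]]), 'T_tool_cam': array([[ 0.0013, -0.9675, -0.2528,  0.0666],
       [ 1.    ,  0.0011,  0.0009, -0.    ],
       [-0.0006, -0.2528,  0.9675, -0.1355],
       [ 0.    ,  0.    ,  0.    ,  1.    ]])}
```

View pics/scene0.png

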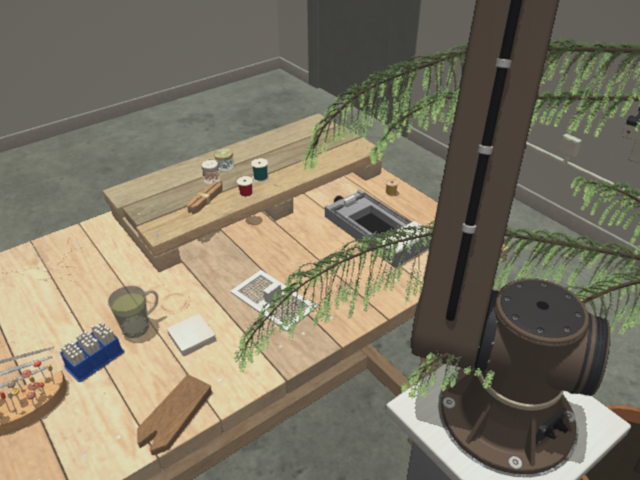

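View pics/top0.png

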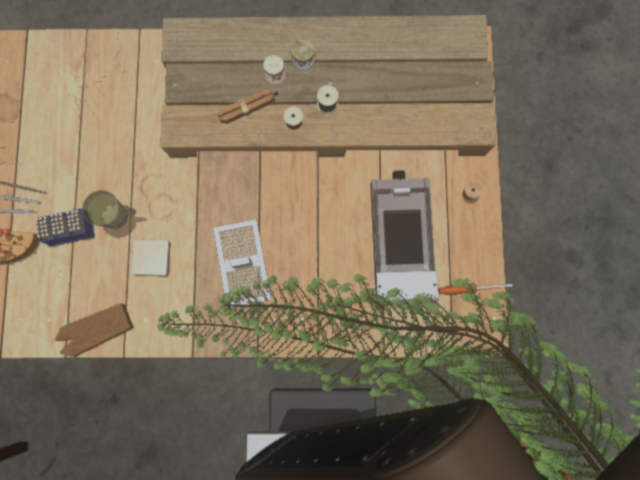

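The top view shows the housing at about (403,235), with the hose stub up (towards +x) and the lip at (407,287). The frame is at about (243,262), partly behind foliage. The steel block is at (151,258), the screwdriver at (475,289) and the spool at (472,192). I'll enlarge these areas.

```bash
python3 - <<'E'
import cv2
im=cv2.imread("pics/top0.png")
cv2.imwrite("pics/c1.png",cv2.resize(im[210:320,200:290],None,fx=6.5,fy=5.4,interpolation=cv2.INTER_CUBIC)) 
cv2.imwrite("pics/c1.png",cv2.resize(im[210:310,195:295],None,fx=6,fy=6,interpolation=cv2.INTER_CUBIC)) 
cv2.imwrite("pics/c2.png",cv2.resize(im[165:310,350:520],None,fx=4,fy=4,interpolation=cv2.INTER_CUBIC)) 
E
```

```text
(no output)
```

View pics/c1.png

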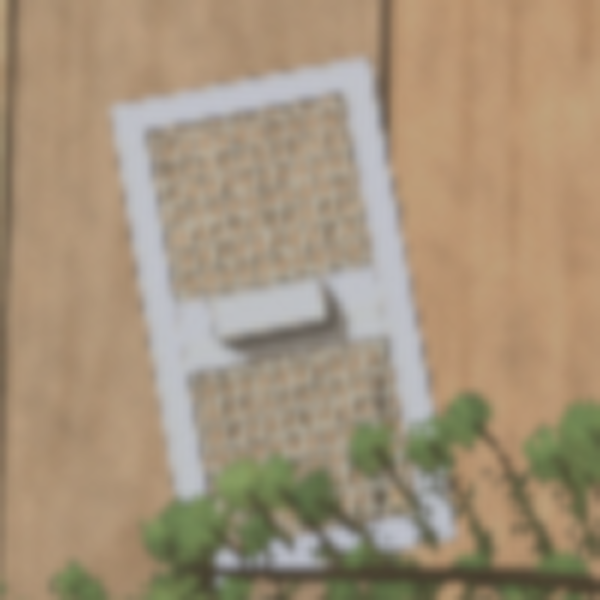

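View pics/c2.png

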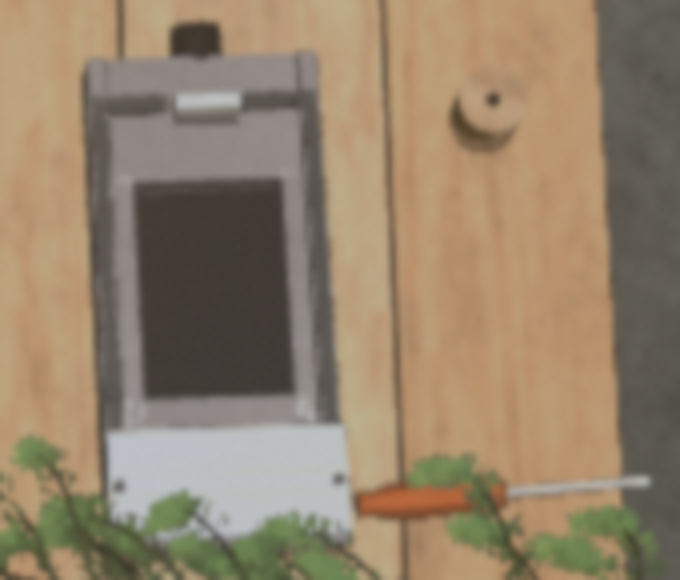

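```bash
cat >h.py <<'E'
from station import *
import cv2,numpy as np
np.set_printoptions(precision=4,suppress=True)
def px2w(K,T,uv,z):
    d=T[:3,:3]@np.linalg.inv(K)@np.array([uv[0],uv[1],1.]); o=T[:3,3]
    return o+d*(z-o[2])/d[2]
def top(uv,z,f=1,off=(0,0)):
    c=camera_info("top"); uv=(np.array(uv)+.5)/f-.5+np.array(off)
    return px2w(c["camera_matrix"],c["world_from_camera"],uv,z)
E
python3 - <<'E'
from h import *
o=(195,210)
TL,TR,BR=[top(p,.006,6,o) for p in((115,105),(368,60),(452,540))]
print(TL,TR,BR,np.linalg.norm(TR-TL),np.linalg.norm(BR-TR))
print("centre",(TL+BR)/2, "dir end-wise",np.arctan2(*(TR-BR)[1::-1]))
P=[top(p,.040,6,o) for p in((212,300),(325,283),(328,312),(222,338))]
print("pull",P,np.mean(P,0))
o=(350,165)
L=[top(p,.046,4,o) for p in((107,430),(345,424))]
print("lip",L,np.linalg.norm(L[0]-L[1]),np.mean(L,0))
R=[top(p,.048,4,o) for p in((88,62),(317,55))]
print("far",R,np.linalg.norm(R[0]-R[1]),np.mean(R,0))
R2=[top(p,.036,4,o) for p in((88,62),(317,55))]
print("far36",R2,np.linalg.norm(R2[0]-R2[1]),np.mean(R2,0))
print("catch",[top(p,.048,4,o) for p in((176,95),(241,94),(176,118),(240,117))])
E
```

```text
[0.5812 0.2364 0.006 ] [0.5975 0.1449 0.006 ] [0.4239 0.1126 0.006 ] 0.09301803969974498 0.17661266483852725
centre [0.5026 0.1745 0.006 ] dir end-wise 0.18395481136753716
pull [array([0.5055, 0.1945, 0.04  ]), array([0.5114, 0.155 , 0.04  ]), array([0.5012, 0.1538, 0.04  ]), array([0.4921, 0.1907, 0.04  ])] [0.5025 0.1735 0.04  ]
lip [array([ 0.4776, -0.1109,  0.046 ]), array([ 0.4804, -0.2339,  0.046 ])] 0.12302169387626237 [ 0.479  -0.1724  0.046 ]
far [array([ 0.6735, -0.1044,  0.048 ]), array([ 0.6767, -0.2257,  0.048 ])] 0.12133200037654039 [ 0.6751 -0.1651  0.048 ]
far36 [array([ 0.6767, -0.1055,  0.036 ]), array([ 0.68 , -0.228,  0.036])] 0.12253155939600947 [ 0.6783 -0.1668  0.036 ]
catch [array([ 0.6553, -0.1506,  0.048 ]), array([ 0.6556, -0.1849,  0.048 ]), array([ 0.6428, -0.1503,  0.048 ]), array([ 0.6432, -0.184 ,  0.048 ])]
```

```bash
python3 - <<'E'
from h import *
def ray(n,uv):
    c=camera_info(n);T=c["world_from_camera"];d=T[:3,:3]@np.linalg.inv(c["camera_matrix"])@np.array([*uv,1.]);return T[:3,3],d/np.linalg.norm(d)
for a,b in (((165,322),(243,355)),((165,322),(310,160))):
    o1,d1=ray("top",a);o2,d2=ray("scene",b)
    A=np.stack([d1,-d2],1);t=np.linalg.lstsq(A,o2-o1,rcond=None)[0]
    print(o1+d1*t[0],o2+d2*t[1],t)
# top-cam ray at various heights
for z in (.1,.3,.5,.7,.9): print(z,top((165,322),z),top((500,340),z))
E
```

```text
[0.3761 0.3255 0.0415] [0.3769 0.3264 0.0418] [1.2616 1.1519]
[0.3662 0.2181 0.4525] [0.3376 0.1875 0.4438] [0.8367 0.9171]
0.1 [0.3747 0.3102 0.1   ] [ 0.3391 -0.3423  0.1   ]
0.3 [0.3699 0.2579 0.3   ] [ 0.3405 -0.2822  0.3   ]
0.5 [0.3651 0.2056 0.5   ] [ 0.3418 -0.2222  0.5   ]
0.7 [0.3603 0.1534 0.7   ] [ 0.3431 -0.1621  0.7   ]
0.9 [0.3555 0.1011 0.9   ] [ 0.3444 -0.1021  0.9   ]
```

```bash
python3 - <<'E'
from h import *
cv2.imwrite("pics/w0.png",grab_frame("wrist"))
im=cv2.imread("pics/scene0.png")
cv2.imwrite("pics/s0.png",cv2.resize(im[150:370,220:480],None,fx=3,fy=2.7))
E
```

```text
(no output)
```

View pics/w0.png

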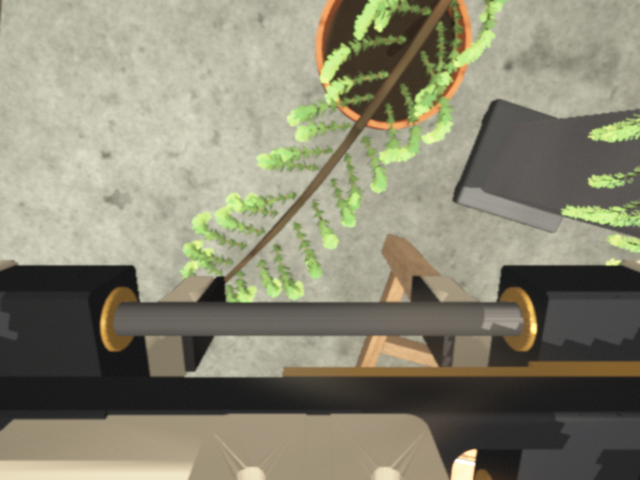

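View pics/s0.png

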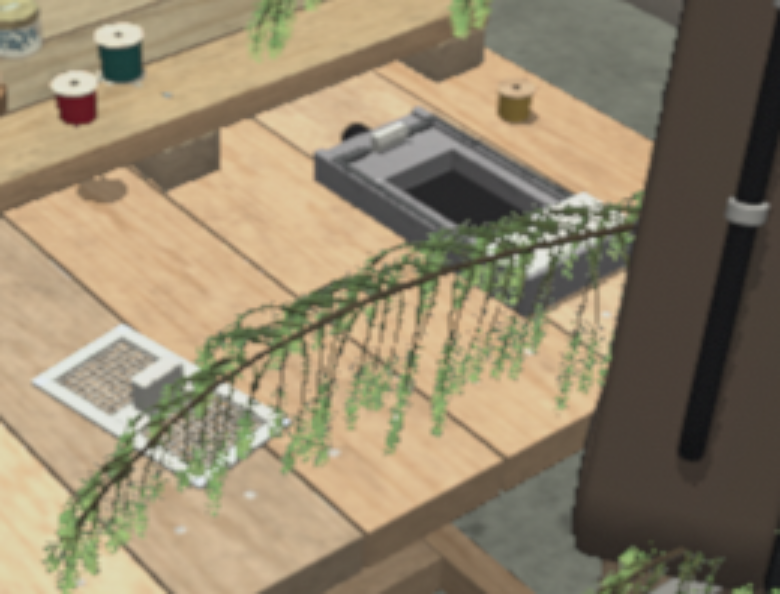

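The wrist view shows only the floor and the potted plant. In the scene view one branch crosses low over the near edge of the bench, at x≈0.38. I'll keep my paths away from it and move first to a viewpoint over the housing.

move_arm(rows=[{"delta_pos":[1.8,2.7,0],"delta_rot":[0,0,3.8],"hand":8.7},{"delta_pos":[2.6,3.9,0],"delta_rot":[0,0,5.4],"hand":8.7},{"delta_pos":[2.6,3.9,0],"delta_rot":[0,0,5.4],"hand":8.7},{"delta_pos":[2.6,3.9,0],"delta_rot":[0,0,5.4],"hand":8.7},{"delta_pos":[2.6,3.9,0],"delta_rot":[0,0,5.4],"hand":8.7},{"delta_pos":[2.6,3.9,0],"delta_rot":[0,0,5.4],"hand":8.7},{"delta_pos":[2.6,3.9,0],"delta_rot":[0,0,5.4],"hand":8.7},{"delta_pos":[2.6,3.9,0],"delta_rot":[0,0,5.4],"hand":8.7},{"delta_pos":[2.6,3.9,0],"delta_rot":[0,0,5.4],"hand":8.7},{"delta_pos":[2.6,3.9,0],"delta_rot":[0,0,5.4],"hand":8.7}], force=50)

```text
t: 1.15
eef_pos: [0.4481, -0.2662, 0.2487]
ee_rot: [-3.141, 0.0, -1.929]
force: [0.0, -0.5, -0.7]
width: 0.0873
```

move_arm(rows=[{"delta_pos":[2.0,3.2,-1.0],"delta_rot":[0,0,4.4],"hand":8.7},{"delta_pos":[2.0,3.2,-1.0],"delta_rot":[0,0,4.4],"hand":8.7},{"delta_pos":[2.0,3.2,-1.0],"delta_rot":[0,0,4.4],"hand":8.7},{"delta_pos":[2.0,3.2,-1.0],"delta_rot":[0,0,4.4],"hand":8.7},{"delta_pos":[1.0,1.6,-0.5],"delta_rot":[0,0,2.2],"hand":8.7},{"delta_pos":[0.4,0.6,-0.2],"delta_rot":[0,0,1],"hand":8.7},{"delta_pos":[0,0,0],"delta_rot":[0,0,0],"hand":8.7},{"delta_pos":[0,0,0],"delta_rot":[0,0,0],"hand":8.7},{"delta_pos":[0,0,0],"delta_rot":[0,0,0],"hand":8.7},{"delta_pos":[0,0,0],"delta_rot":[0,0,0],"hand":8.7}])

```text
t: 2.15
eef_pos: [0.5411, -0.1189, 0.202]
ee_rot: [-3.141, 0.0, -1.572]
force: [-1.0, -0.4, 0.1]
width: 0.0872
```

```bash
cat >>h.py <<'E'
from scipy.spatial.transform import Rotation as Ro
import json
def wshot(name):
    s=get_state(); im=grab_frame("wrist"); cv2.imwrite(f"pics/{name}.png",im)
    T=np.eye(4);T[:3,:3]=Ro.from_euler('xyz',s["ee_rot"]).as_matrix();T[:3,3]=s["eef_pos"]
    np.save(f"pics/{name}.npy",T@camera_info("wrist")["T_tool_cam"]); print(s["t"],s["eef_pos"],s["ee_rot"],s["force"],s["width"]); return im
def wpx(name,uv,z):
    return px2w(camera_info("wrist")["camera_matrix"],np.load(f"pics/{name}.npy"),uv,z)
E
python3 - <<'E'
from h import *
wshot("w1")
E
```

```text
2.15 [ 0.5411 -0.1189  0.202 ] [-3.1409  0.     -1.5718] [-1.0361 -0.3913  0.1305] 0.08722360129433983
```

View pics/w1.png

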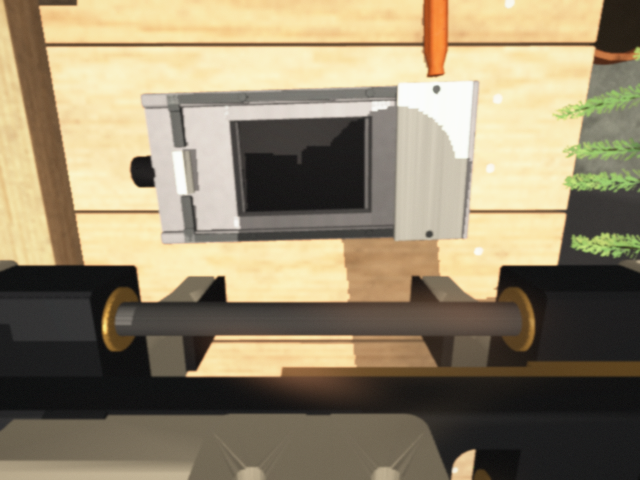

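The wrist view shows the housing well: lip at u≈397–475, catch at about (181,172), hose at the left. I'll enlarge it.

```bash
python3 - <<'E'
import cv2
im=cv2.imread("pics/w1.png")
cv2.imwrite("pics/c3.png",cv2.resize(im[70:260,130:310],None,fx=4,fy=3.15,interpolation=cv2.INTER_CUBIC)[:600])
cv2.imwrite("pics/c3.png",cv2.resize(im[75:255,125:255],None,fx=4,fy=3.3333,interpolation=cv2.INTER_CUBIC))
cv2.imwrite("pics/c3.png",cv2.resize(im[80:250,125:300],None,fx=3.5,fy=3.5,interpolation=cv2.INTER_CUBIC))
cv2.imwrite("pics/c4.png",cv2.resize(im[75:250,350:500],None,fx=3.4,fy=3.4,interpolation=cv2.INTER_CUBIC))
E
```

```text
(no output)
```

View pics/c3.png

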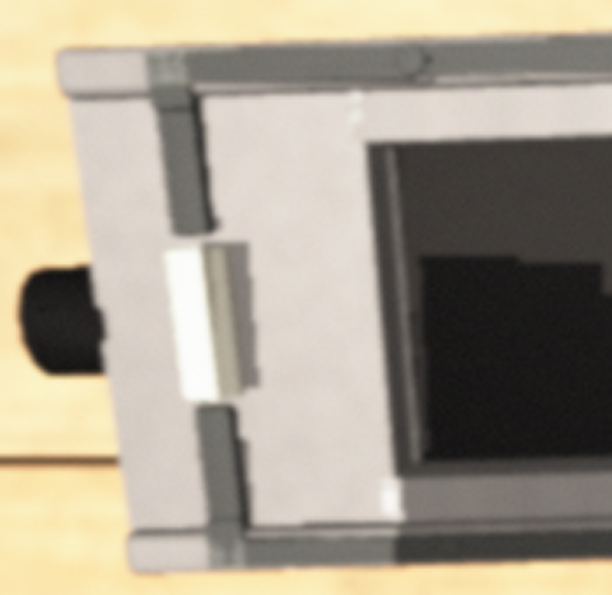

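View pics/c4.png

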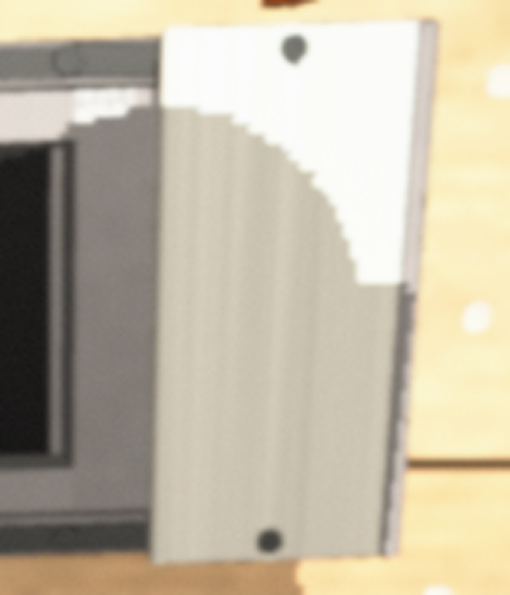

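```bash
python3 - <<'E'
from h import *
def A(p,z): return wpx("w1",((p[0]+.5)/3.5-.5+125,(p[1]+.5)/3.5-.5+80),z)
def B(p,z): return wpx("w1",((p[0]+.5)/3.4-.5+350,(p[1]+.5)/3.4-.5+75),z)
L=[B((161,28),.046),B((152,562),.046)];lm=np.mean(L,0)
print("lip",L,np.linalg.norm(L[0]-L[1]),lm, "yaw", np.arctan2(*( -(L[0]-L[1])[0],-(L[0]-L[1])[1])) )
for z in (.036,.048):
  F=[A((60,50),z),A((132,568),z)];fm=np.mean(F,0)
  print("far",z,F,np.linalg.norm(F[0]-F[1]),fm,"len",np.linalg.norm((fm-lm)[:2]),"yaw",np.arctan2(*(fm-lm)[1::-1]))
yaw=np.arctan2(*(fm-lm)[1::-1])
ex=np.array([np.cos(yaw),np.sin(yaw)])
print("centre",lm[:2]+.07*ex)
def hx(p): return (p[:2]-lm[:2])@ex-.07, (p[:2]-lm[:2])@np.array([-ex[1],ex[0]])
for n,p,z in (("catch top back",(176,325),.048),("catch top front",(213,325),.048),("nose",(240,325),.0385),
  ("catch y0",(205,243),.048),("catch y1",(225,400),.048),
  ("wall foot up",(208,160),.030),("wall foot lo",(242,465),.03),("wall top up",(201,160),.036),("wall top lo",(234,465),.036),("wall back up",(163,160),.036),("wall back lo",(205,465),.036)):
  print(n,hx(A(p,z)))
E
```

```text
lip [array([ 0.4826, -0.2329,  0.046 ]), array([ 0.4779, -0.1105,  0.046 ])] 0.12251375090284239 [ 0.4803 -0.1717  0.046 ] yaw -0.03804389544717896
far 0.036 [array([ 0.6807, -0.2264,  0.036 ]), array([ 0.6778, -0.106 ,  0.036 ])] 0.12043282566127307 [ 0.6792 -0.1662  0.036 ] len 0.19903838327681467 yaw 0.027569693950083723
far 0.048 [array([ 0.6752, -0.2248,  0.048 ]), array([ 0.6724, -0.1092,  0.048 ])] 0.1156398687595183 [ 0.6738 -0.167   0.048 ] len 0.19356265499974587 yaw 0.02419455482233795
centre [ 0.5503 -0.17  ]
catch top back (np.float64(0.10587378331705943), np.float64(0.0010238436109114648))
catch top front (np.float64(0.0974591138351307), np.float64(0.001224783231393069))
nose (np.float64(0.0945948464282852), np.float64(0.0019482381134081237))
catch y0 (np.float64(0.0971237975950876), np.float64(-0.01684535638675983))
catch y1 (np.float64(0.09669439751263145), np.float64(0.018302660958913707))
wall foot up (np.float64(0.1007474787284181), np.float64(-0.03563253614444346))
wall foot lo (np.float64(0.10087171769513947), np.float64(0.036659108547211154))
wall top up (np.float64(0.10022072248714634), np.float64(-0.035291956136230936))
wall top lo (np.float64(0.10068645466692375), np.float64(0.03558117080538328))
wall back up (np.float64(0.108934681922109), np.float64(-0.03550043458347925))
wall back lo (np.float64(0.10775201996955625), np.float64(0.035412733808751276))
```

Housing: centre ≈ (0.550, -0.170), yaw ≈ 0.028. The 124 mm width measured 122.5 mm, so that checks out. The far wall sits at about 101–103 mm, so the carriage is about +9.5 mm from the middle setting and the stop is at about x=-79.5. Next I'll view the frame.

move_arm(rows=[{"delta_pos":[-0.6,3.0,0],"delta_rot":[0,0,1.3],"hand":8.7},{"delta_pos":[-0.6,4.8,0],"delta_rot":[0,0,1.3],"hand":8.7},{"delta_pos":[-0.6,4.8,0],"delta_rot":[0,0,1.3],"hand":8.7},{"delta_pos":[-0.6,4.8,0],"delta_rot":[0,0,1.3],"hand":8.7},{"delta_pos":[-0.6,4.8,0],"delta_rot":[0,0,1.3],"hand":8.7},{"delta_pos":[-0.6,4.8,0],"delta_rot":[0,0,1.3],"hand":8.7},{"delta_pos":[-0.6,4.5,0],"delta_rot":[0,0,1.3],"hand":8.7},{"delta_pos":[-0.6,3.0,0],"delta_rot":[0,0,1.3],"hand":8.7},{"delta_pos":[-0.3,1.4,0],"delta_rot":[0,0,0.2],"hand":8.7},{"delta_pos":[0,0,0],"delta_rot":[0,0,0],"hand":8.7}])

```text
t: 3.2
eef_pos: [0.4902, 0.2421, 0.2016]
ee_rot: [-3.141, 0.0, -1.384]
force: [1.1, -0.7, -0.4]
width: 0.0871
```

```bash
python3 - <<'E'
from h import *
im=wshot("w2")
cv2.imwrite("pics/c5.png",cv2.resize(im[60:265,170:430],None,fx=2.9,fy=2.9,interpolation=cv2.INTER_CUBIC))
E
```

```text
3.2 [0.4902 0.2421 0.2016] [-3.1415  0.0001 -1.3838] [ 1.0502 -0.7417 -0.4484] 0.08710885951386625
```

View pics/c5.png

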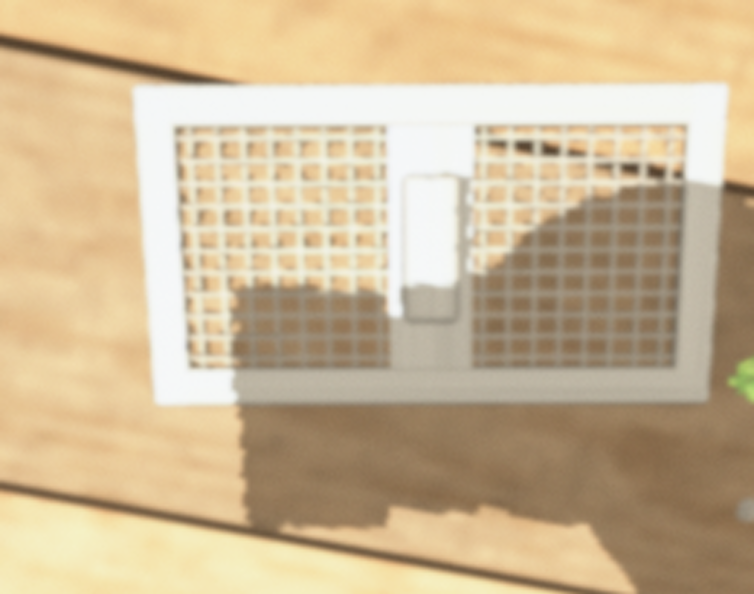

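View pics/w2.png

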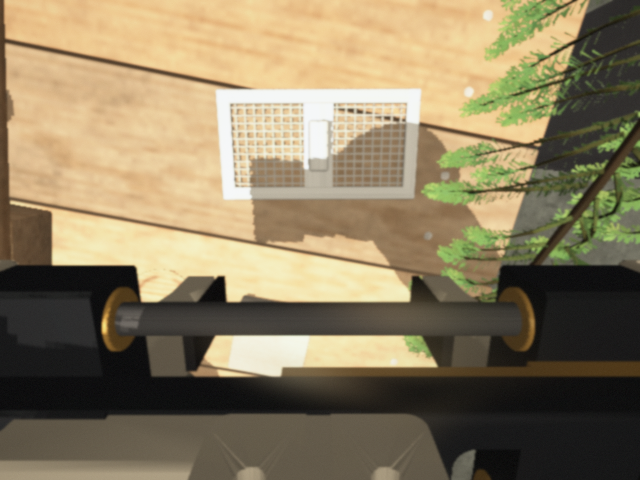

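```bash
python3 - <<'E'
from h import *
def A(p,z): return wpx("w2",((p[0]+.5)/2.9-.5+170,(p[1]+.5)/2.9-.5+60),z)
C=[A(p,.006) for p in((133,88),(727,85),(708,402),(156,405))]
d=lambda a,b:np.linalg.norm(C[a]-C[b])
print(C,d(0,1),d(1,2),d(2,3),d(3,0)); print(np.mean(C,0))
for a,b in((0,1),(3,2)): print(np.arctan2(*(C[a]-C[b])[1::-1]))
for a,b in((3,0),(2,1)): v=C[a]-C[b];print(np.arctan2(-v[0],v[1]))
P=[A(p,.040) for p in((405,175),(460,175),(457,322),(403,322))];print(P,np.mean(P,0))
E
```

```text
[array([0.5993, 0.1461, 0.006 ]), array([0.4263, 0.1123, 0.006 ]), array([0.4079, 0.2048, 0.006 ]), array([0.5811, 0.2387, 0.006 ])] 0.17624216115686897 0.09429625637305973 0.17649650092359565 0.09442269627416144
[0.5037 0.1755 0.006 ]
0.1930042235829946
0.19372355925531906
0.19370090728252856
0.19639860505913703
[array([0.5144, 0.1572, 0.04  ]), array([0.4997, 0.1544, 0.04  ]), array([0.4929, 0.1931, 0.04  ]), array([0.5078, 0.196 , 0.04  ])] [0.5037 0.1752 0.04  ]
```

Frame: centre (0.504, 0.1755), yaw 0.194, measured size 176×94 mm. The pull agrees at (0.504, 0.175). I'm descending to grasp it with the jaws along the frame's length.

move_arm(rows=[{"delta_pos":[0.6,-3.0,0],"delta_rot":[0,0,0.4],"hand":8.7},{"delta_pos":[0.65,-3.0,-1.5],"delta_rot":[0,0,0],"hand":8.7},{"delta_pos":[0.1,-0.65,-3.0],"delta_rot":[0,0,0],"hand":8.7},{"delta_pos":[0,0,-4.0],"delta_rot":[0,0,0],"hand":8.7},{"delta_pos":[0,0,-4.0],"delta_rot":[0,0,0],"hand":7},{"delta_pos":[0,0,-2.5],"delta_rot":[0,0,0],"hand":5},{"delta_pos":[0,0,-1.3],"delta_rot":[0,0,0],"hand":5},{"delta_pos":[0,0,-0.6],"delta_rot":[0,0,0],"hand":4},{"delta_pos":[0,0,0],"delta_rot":[0,0,0],"hand":3.5},{"delta_pos":[0,0,0],"delta_rot":[0,0,0],"hand":3}])

```text
t: 4.25
eef_pos: [0.5045, 0.1742, 0.0334]
ee_rot: [-3.141, 0.0, -1.379]
force: [0.6, 0.1, -0.6]
width: 0.0446
```

move_arm(rows=[{"delta_pos":[0,0.1,0],"delta_rot":[0,0,0.1],"hand":2},{"delta_pos":[0,0,0],"delta_rot":[0,0,0],"hand":1},{"delta_pos":[0,0,0],"delta_rot":[0,0,0],"hand":0.5},{"delta_pos":[0,0,0],"delta_rot":[0,0,0],"hand":0.5},{"delta_pos":[0,0,0],"delta_rot":[0,0,0],"hand":0.5},{"delta_pos":[0,0,0],"delta_rot":[0,0,0],"hand":0.5},{"delta_pos":[0,0,0],"delta_rot":[0,0,0],"hand":0.5},{"delta_pos":[0,0,0.5],"delta_rot":[0,0,0],"hand":0.5},{"delta_pos":[0,0,1.5],"delta_rot":[0,0,0],"hand":0.5},{"delta_pos":[0,0,2],"delta_rot":[0,0,0],"hand":0.5}])

```text
t: 5.25
eef_pos: [0.5032, 0.1749, 0.0722]
ee_rot: [3.139, -0.001, -1.377]
force: [-0.7, 0.3, -2.4]
width: 0.0155
```

The frame is gripped (width 15.5 mm, weight felt). Next I carry it over the housing, turn it to the housing's yaw and tilt the lip end down by 0.12 rad.

move_arm(rows=[{"delta_pos":[0.7,-2.4,2.0],"delta_rot":[0,0,-1.9],"hand":0.5},{"delta_pos":[0.7,-4,2.0],"delta_rot":[0,0,-1.9],"hand":0.5},{"delta_pos":[0.7,-4,1.8],"delta_rot":[0,0,-1.9],"hand":0.5},{"delta_pos":[0.7,-4,0],"delta_rot":[0,0,-1.9],"hand":0.5},{"delta_pos":[0.7,-4,0],"delta_rot":[0,0,-1.9],"hand":0.5},{"delta_pos":[0.7,-4,0],"delta_rot":[0.05,-1.72,0],"hand":0.5},{"delta_pos":[0.7,-4,0],"delta_rot":[0.05,-1.72,0],"hand":0.5},{"delta_pos":[0.7,-4,0],"delta_rot":[0.05,-1.72,0],"hand":0.5},{"delta_pos":[0.7,-3,0],"delta_rot":[0.05,-1.72,0],"hand":0.5},{"delta_pos":[0.7,-1,0],"delta_rot":[0,0,0],"hand":0.5}])

```text
t: 6.25
eef_pos: [0.5728, -0.1711, 0.1303]
ee_rot: [-3.022, 0.0, -1.545]
force: [0.2, -0.2, -1.5]
width: 0.0158
```

```bash
python3 - <<'E'
from h import *
im=wshot("w3")
im=grab_frame("top");cv2.imwrite("pics/top3.png",cv2.resize(im[160:320,340:500],None,fx=3.75,fy=3.75,interpolation=cv2.INTER_CUBIC))
E
```

```text
6.25 [ 0.5728 -0.1711  0.1303] [-3.0218  0.0002 -1.5451] [ 0.2245 -0.1719 -1.5223] 0.015777659032984778
```

View pics/w3.png

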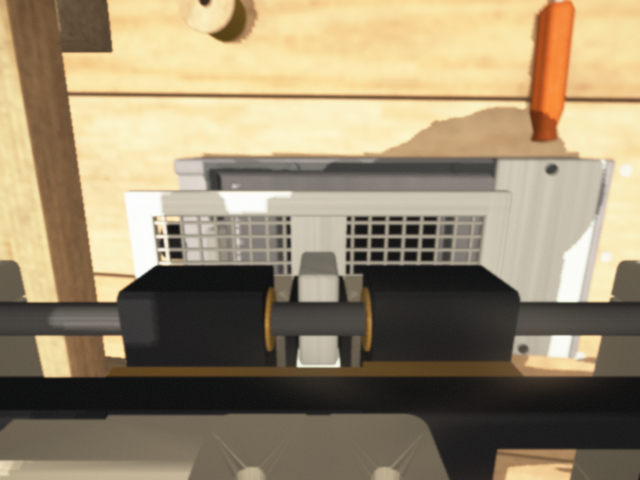

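View pics/top3.png

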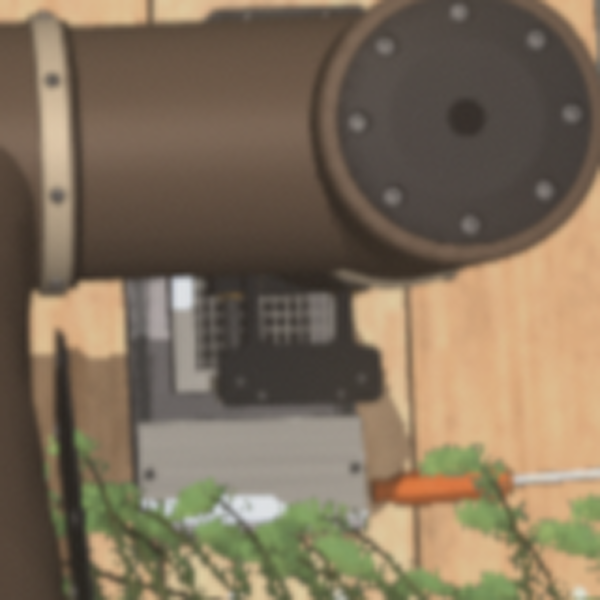

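The wrist view shows the held frame's far -y corner at (126,193), its lip-side corner at (511,193), and the housing's side edge behind it. I'll compare these with the positions my pose estimates predict.

```bash
cat >>h.py <<'E'
def proj(name,P):
    T=np.linalg.inv(np.load(f"pics/{name}.npy"));K=camera_info("wrist")["camera_matrix"]
    p=T[:3,:3]@P+T[:3,3];q=K@p;return q[:2]/q[2]
HC=np.array([.5503,-.170,0]);HY=.028
def house(x,y,z): 
    c,s=np.cos(HY),np.sin(HY);return HC+np.array([c*x-s*y,s*x+c*y,z])
E
python3 - <<'E'
from h import *
im=cv2.imread("pics/w3.png")
cv2.imwrite("pics/c6.png",cv2.resize(im[145:270,110:270],None,fx=4.5,fy=4.5,interpolation=cv2.INTER_CUBIC))
cv2.imwrite("pics/c7.png",cv2.resize(im[145:270,460:630],None,fx=4.5,fy=4.5,interpolation=cv2.INTER_CUBIC))
Tw=np.load("pics/w3.npy")@np.linalg.inv(camera_info("wrist")["T_tool_cam"])
# tool: y axis ~ ∓ frame x, frame pt (x,y,z)-> tool
R=Tw[:3,:3];print(R)
for x in(-.089,.089):
  for y in(-.048,):
    for z in (0,.006):
      # frame x = +-tool y ; choose frame x so that world x positive
      s=np.sign(R[0,1]); P=Tw[:3,3]+R@np.array([-y,s*x,.033-z]); 
      print(x,y,z,P,proj("w3",P))
for n,p in (("lip-y",(-.07,-.062,.046)),("lip+y",(-.07,.062,.046)),("far-y36",(.132,-.062,.036)),("lipback-y",(-.132,-.062,.046))): print(n,proj("w3",house(*p)))
E
```

```text
[[ 0.0257 -0.9925  0.1195]
 [-0.9997 -0.0255  0.0032]
 [-0.0002 -0.1195 -0.9928]]
-0.089 -0.048 0 [ 0.4896 -0.2213  0.0869] [510.0042 189.7963]
-0.089 -0.048 0.006 [ 0.4889 -0.2213  0.0929] [516.8872 191.3457]
0.089 -0.048 0 [ 0.6663 -0.2167  0.1082] [130.0277 189.3313]
0.089 -0.048 0.006 [ 0.6656 -0.2168  0.1142] [123.2973 190.8651]
lip-y [499.1548 159.5912]
lip+y [475.0691 353.6396]
far-y36 [171.3093 158.1102]
lipback-y [618.3334 159.9423]
```

View pics/c6.png

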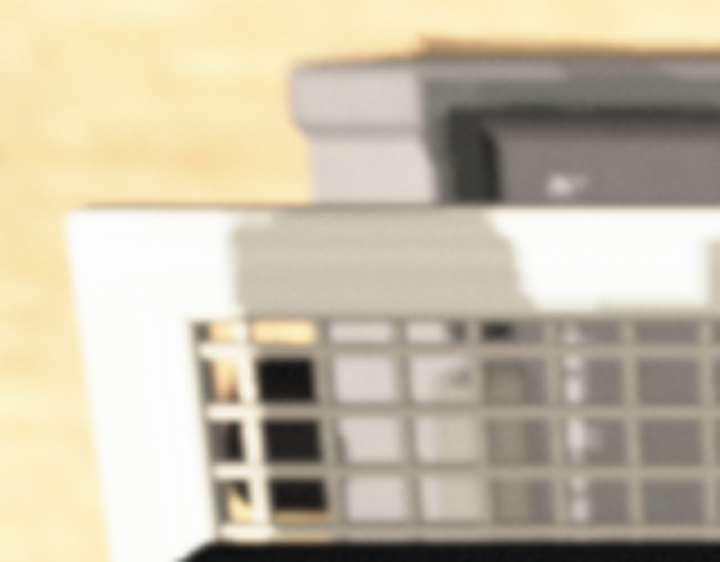

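View pics/c7.png

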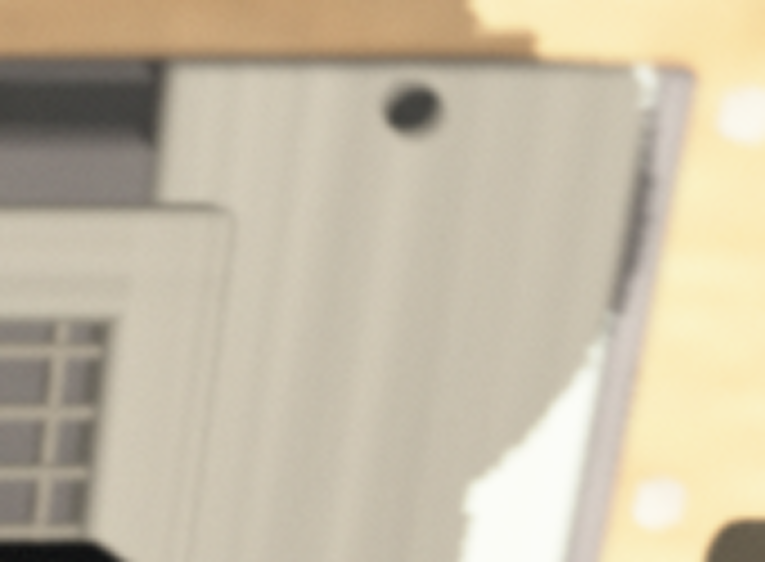

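Frame yaw and lateral position relative to the TCP match the prediction within 0.3 px. The housing's yaw comes out nearer 0.032, and the frame sits about 2 mm too far towards -y. I'll correct both and descend.

move_arm(rows=[{"delta_pos":[0,0.1,-0.5],"delta_rot":[0,0,0.2],"hand":0.5},{"delta_pos":[0,0.1,-1.0],"delta_rot":[0,0,0.15],"hand":0.5},{"delta_pos":[0,0,-1.2],"delta_rot":[0,0,0],"hand":0.5},{"delta_pos":[0,0,-1.0],"delta_rot":[0,0,0],"hand":0.5},{"delta_pos":[0,0,-0.8],"delta_rot":[0,0,0],"hand":0.5},{"delta_pos":[0,0,-0.6],"delta_rot":[0,0,0],"hand":0.5},{"delta_pos":[0,0,-0.3],"delta_rot":[0,0,0],"hand":0.5},{"delta_pos":[0,0,0],"delta_rot":[0,0,0],"hand":0.5},{"delta_pos":[0,0,0],"delta_rot":[0,0,0],"hand":0.5},{"delta_pos":[0,0,0],"delta_rot":[0,0,0],"hand":0.5}])

```text
t: 7.35
eef_pos: [0.5742, -0.1666, 0.0771]
ee_rot: [-3.021, -0.0, -1.536]
force: [1.4, -0.1, -1.9]
width: 0.0157
```

```bash
python3 - <<'E'
from h import *
im=wshot("w4");print(get_state()["moment"])
cv2.imwrite("pics/c8.png",cv2.resize(im[140:280,100:640],None,fx=1.48,fy=1.48*2,interpolation=cv2.INTER_CUBIC))
E
```

```text
7.35 [ 0.5742 -0.1666  0.0771] [-3.0206 -0.     -1.5362] [ 1.365  -0.1433 -1.8721] 0.015662996213598592
[-0.0216  0.5449  0.0352]
```

View pics/c8.png

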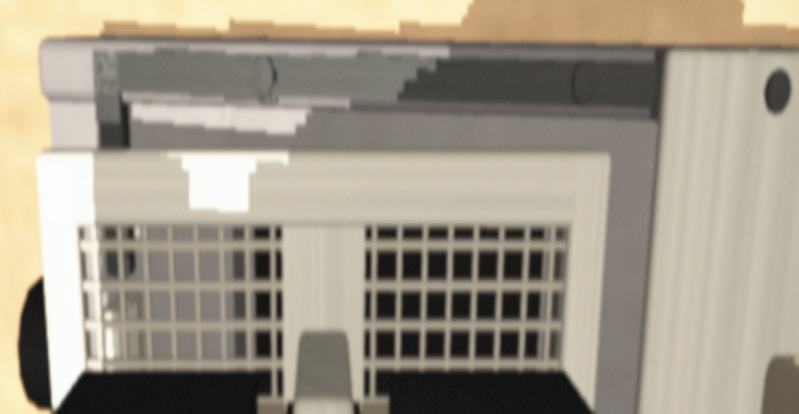

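```bash
python3 - <<'E'
from h import *
n="w4"
Tw=np.load(f"pics/{n}.npy")@np.linalg.inv(camera_info("wrist")["T_tool_cam"]);R=Tw[:3,:3]
for x in(-.089,.089):
  P=Tw[:3,3]+R@np.array([.048,-x,.027]); print("frame",x,P,proj(n,P))
im=cv2.imread("pics/w4.png")
cv2.imwrite("pics/c9.png",cv2.resize(im[145:215,105:185],None,fx=8,fy=8,interpolation=cv2.INTER_CUBIC))
cv2.imwrite("pics/c10.png",cv2.resize(im[145:215,480:580],None,fx=8,fy=8,interpolation=cv2.INTER_CUBIC))
def b(u,v,z): return wpx(n,(u,v),z)
for HYv in (.028,.034):
  import h; h.HY=HYv
  for q in ((.132,-.062,.036),(.132,-.062,.048),(-.07,-.062,.046),(-.07,-.051,.036),(.1,-.051,.036),(.1,-.051,.03),(.1,-.062,.036)): print(HYv,q,proj(n,h.house(*q)))
E
```

```text
frame -0.089 [ 0.4909 -0.2175  0.0395] [516.8916 191.3659]
frame 0.089 [ 0.6675 -0.2114  0.061 ] [123.3033 190.8856]
0.028 (0.132, -0.062, 0.036) [121.0751 150.5223]
0.028 (0.132, -0.062, 0.048) [104.8638 150.7853]
0.028 (-0.07, -0.062, 0.046) [552.2281 155.2745]
0.028 (-0.07, -0.051, 0.036) [536.8653 179.5944]
0.028 (0.1, -0.051, 0.036) [182.3192 173.3676]
0.028 (0.1, -0.051, 0.03) [187.8436 172.5484]
0.028 (0.1, -0.062, 0.036) [180.3789 151.1202]
0.034 (0.132, -0.062, 0.036) [120.6089 152.1106]
0.034 (0.132, -0.062, 0.048) [104.3894 152.4795]
0.034 (-0.07, -0.062, 0.046) [551.4539 154.2411]
0.034 (-0.07, -0.051, 0.036) [536.2981 178.6513]
0.034 (0.1, -0.051, 0.036) [181.8572 174.5531]
0.034 (0.1, -0.051, 0.03) [187.3902 173.6985]
0.034 (0.1, -0.062, 0.036) [179.7872 152.3465]
```

View pics/c9.png

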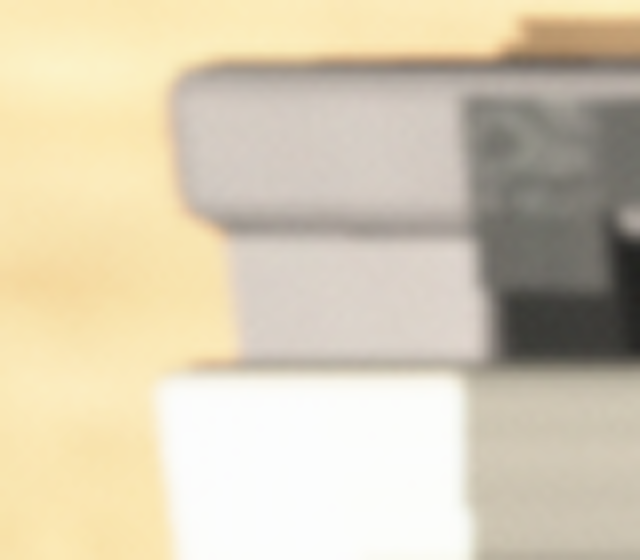

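View pics/c10.png

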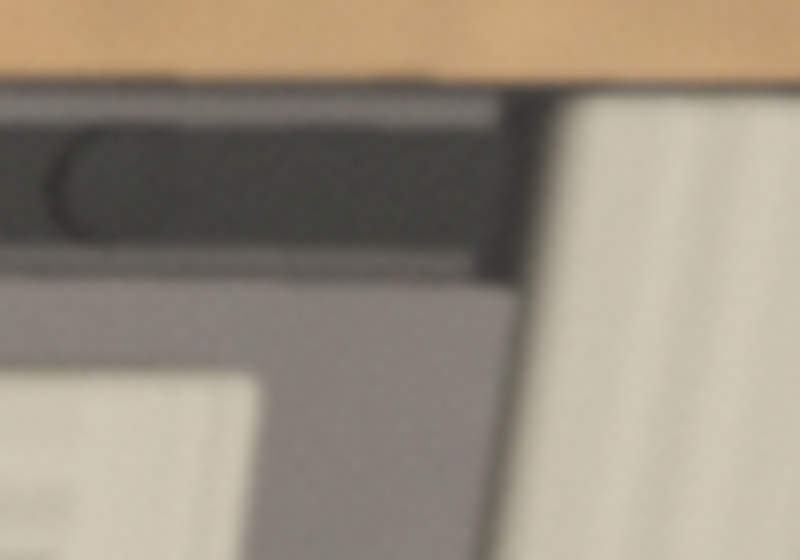

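The frame's lip edge is at x_h≈-59, about 2 mm too far towards +y and 2 mm high. I'll correct both, then slide 14 mm. That puts the edge about 3 mm under the lip and short of the expected stop.

move_arm(rows=[{"delta_pos":[0,-0.1,-0.1],"delta_rot":[0,0,-0.15],"hand":0.5},{"delta_pos":[0,-0.12,-0.1],"delta_rot":[0,0,0],"hand":0.5},{"delta_pos":[0,0,0],"delta_rot":[0,0,0],"hand":0.5},{"delta_pos":[-0.2,-0.01,0],"delta_rot":[0,0,0],"hand":0.5},{"delta_pos":[-0.3,-0.01,0],"delta_rot":[0,0,0],"hand":0.5},{"delta_pos":[-0.3,-0.01,0],"delta_rot":[0,0,0],"hand":0.5},{"delta_pos":[-0.3,-0.01,0],"delta_rot":[0,0,0],"hand":0.5},{"delta_pos":[-0.2,0,0],"delta_rot":[0,0,0],"hand":0.5},{"delta_pos":[-0.1,0,0],"delta_rot":[0,0,0],"hand":0.5},{"delta_pos":[0,0,0],"delta_rot":[0,0,0],"hand":0.5}])

```text
t: 8.4
eef_pos: [0.5598, -0.1692, 0.0746]
ee_rot: [-3.021, 0.0, -1.539]
force: [-0.5, 0.1, -2.6]
width: 0.0157
```

```bash
python3 - <<'E'
from h import *
im=wshot("w5");s=get_state();print(s["moment"])
cv2.imwrite("pics/c11.png",cv2.resize(im[140:280,100:640],None,fx=1.48,fy=1.48*2,interpolation=cv2.INTER_CUBIC))
Tw=np.load(f"pics/w5.npy")@np.linalg.inv(camera_info("wrist")["T_tool_cam"]);R=Tw[:3,:3]
for x in (-.089,.089):print(Tw[:3,3]+R@np.array([.048,-x,.033]))
E
```

```text
8.4 [ 0.5598 -0.1692  0.0746] [-3.0214  0.     -1.5387] [-0.4956  0.1324 -2.6321] 0.0157247030205697
[ 0.005   0.5309 -0.0269]
[ 0.477  -0.2198  0.0312]
[ 0.6536 -0.2142  0.0526]
```

View pics/c11.png

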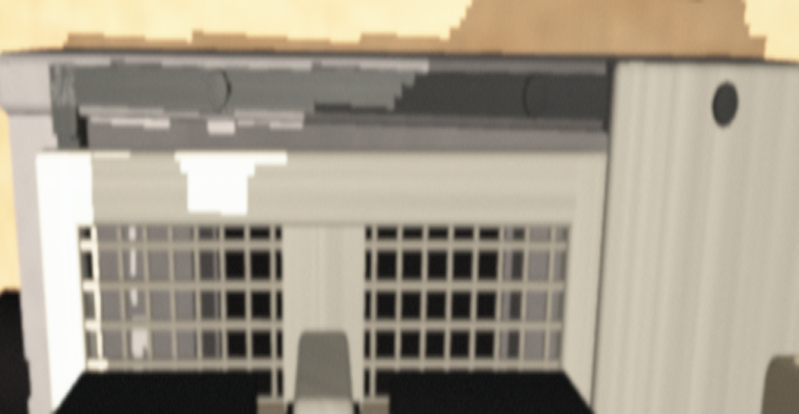

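The edge is just under the lip and clean, with no contact force. Now I creep towards the stop.

move_arm(rows=[{"delta_pos":[-0.05,0,0],"delta_rot":[0,0,0],"hand":0.5},{"delta_pos":[-0.05,0,0],"delta_rot":[0,0,0],"hand":0.5},{"delta_pos":[-0.05,0,0],"delta_rot":[0,0,0],"hand":0.5},{"delta_pos":[-0.05,0,0],"delta_rot":[0,0,0],"hand":0.5},{"delta_pos":[-0.05,0,0],"delta_rot":[0,0,0],"hand":0.5},{"delta_pos":[-0.05,-0.01,0],"delta_rot":[0,0,0],"hand":0.5},{"delta_pos":[-0.05,0,0],"delta_rot":[0,0,0],"hand":0.5},{"delta_pos":[0,0,0],"delta_rot":[0,0,0],"hand":0.5},{"delta_pos":[0,0,0],"delta_rot":[0,0,0],"hand":0.5},{"delta_pos":[0,0,0],"delta_rot":[0,0,0],"hand":0.5}])

```text
t: 9.45
eef_pos: [0.5565, -0.1693, 0.0746]
ee_rot: [-3.021, 0.0, -1.539]
force: [0.8, -0.1, -2.6]
width: 0.0156
```

move_arm(rows=[{"delta_pos":[-0.03,0,0],"delta_rot":[0,0,0],"hand":0.5},{"delta_pos":[-0.03,0,0],"delta_rot":[0,0,0],"hand":0.5},{"delta_pos":[-0.03,0,0],"delta_rot":[0,0,0],"hand":0.5},{"delta_pos":[-0.03,0,0],"delta_rot":[0,0,0],"hand":0.5},{"delta_pos":[-0.03,0,0],"delta_rot":[0,0,0],"hand":0.5},{"delta_pos":[0,0,0],"delta_rot":[0,0,0],"hand":0.5},{"delta_pos":[0,0,0],"delta_rot":[0,0,0],"hand":0.5},{"delta_pos":[0,0,0],"delta_rot":[0,0,0],"hand":0.5},{"delta_pos":[0,0,0],"delta_rot":[0,0,0],"hand":0.5},{"delta_pos":[0,0,0],"delta_rot":[0,0,0],"hand":0.5}])

```text
t: 10.45
eef_pos: [0.555, -0.1693, 0.0746]
ee_rot: [-3.021, 0.0, -1.539]
force: [-0.7, -0.8, -1.7]
width: 0.0155
```

```bash
python3 - <<'E'
from h import *
s=get_state();print(s["t"],s["eef_pos"],s["force"],s["moment"])
E
```

```text
10.45 [ 0.555  -0.1693  0.0746] [-0.6869 -0.8366 -1.7122] [0.0587 0.5621 0.0242]
```

move_arm(rows=[{"delta_pos":[-0.03,0,0],"delta_rot":[0,0,0],"hand":0.5},{"delta_pos":[-0.03,0,0],"delta_rot":[0,0,0],"hand":0.5},{"delta_pos":[-0.03,0,0],"delta_rot":[0,0,0],"hand":0.5},{"delta_pos":[-0.03,0,0],"delta_rot":[0,0,0],"hand":0.5},{"delta_pos":[-0.03,0,0],"delta_rot":[0,0,0],"hand":0.5},{"delta_pos":[0,0,0],"delta_rot":[0,0,0],"hand":0.5},{"delta_pos":[0,0,0],"delta_rot":[0,0,0],"hand":0.5},{"delta_pos":[0,0,0],"delta_rot":[0,0,0],"hand":0.5},{"delta_pos":[0,0,0],"delta_rot":[0,0,0],"hand":0.5},{"delta_pos":[0,0,0],"delta_rot":[0,0,0],"hand":0.5}])

```text
t: 11.45
eef_pos: [0.5543, -0.1693, 0.0749]
ee_rot: [-3.02, -0.0, -1.539]
force: [5.1, -1.1, -3.7]
width: 0.0159
```

```bash
python3 - <<'E'
from h import *
s=get_state();print(s["t"],s["eef_pos"],s["force"],s["moment"])
E
```

```text
11.45 [ 0.5543 -0.1693  0.0749] [ 5.0654 -1.1461 -3.7347] [-0.3778 -1.4914 -0.0761]
```

I have contact: +5 N in x and the TCP stalls at 0.5543. That puts the edge at about -79.4, matching the -79.5 expected from the camera. Next I swing the far end down to about 0.07 rad, pivoting about the hooked edge.

move_arm(rows=[{"delta_pos":[0.04,0,-0.06],"delta_rot":[-0.01,0.36,0],"hand":0.5},{"delta_pos":[0.03,0,-0.07],"delta_rot":[-0.01,0.36,0],"hand":0.5},{"delta_pos":[0.03,0,-0.07],"delta_rot":[-0.01,0.36,0],"hand":0.5},{"delta_pos":[0.03,0,-0.07],"delta_rot":[-0.01,0.36,0],"hand":0.5},{"delta_pos":[0.03,0,-0.07],"delta_rot":[-0.01,0.36,0],"hand":0.5},{"delta_pos":[0.02,0,-0.07],"delta_rot":[-0.01,0.36,0],"hand":0.5},{"delta_pos":[0.02,0,-0.07],"delta_rot":[-0.01,0.36,0],"hand":0.5},{"delta_pos":[0.02,0,-0.07],"delta_rot":[-0.01,0.36,0],"hand":0.5},{"delta_pos":[0,0,0],"delta_rot":[0,0,0],"hand":0.5},{"delta_pos":[0,0,0],"delta_rot":[0,0,0],"hand":0.5}])

```text
t: 12.45
eef_pos: [0.5561, -0.1693, 0.0693]
ee_rot: [-3.071, 0.0, -1.539]
force: [5.5, 0.5, 3.6]
width: 0.0154
```

```bash
python3 - <<'E'
from h import *
im=wshot("w6");s=get_state();print(s["moment"])
cv2.imwrite("pics/c12.png",cv2.resize(im[140:280,100:640],None,fx=1.48,fy=1.48*2,interpolation=cv2.INTER_CUBIC))
Tw=np.load(f"pics/w6.npy")@np.linalg.inv(camera_info("wrist")["T_tool_cam"]);R=Tw[:3,:3]
for x in (-.089,.089):print(Tw[:3,3]+R@np.array([.048,-x,.033]))
E
```

```text
12.45 [ 0.5561 -0.1693  0.0693] [-3.0709  0.0002 -1.5387] [5.5133 0.4977 3.5695] 0.015406625839270311
[-0.084  -1.6869 -0.0728]
[ 0.4712 -0.22    0.0301]
[ 0.6487 -0.2143  0.0426]
```

View pics/c12.png

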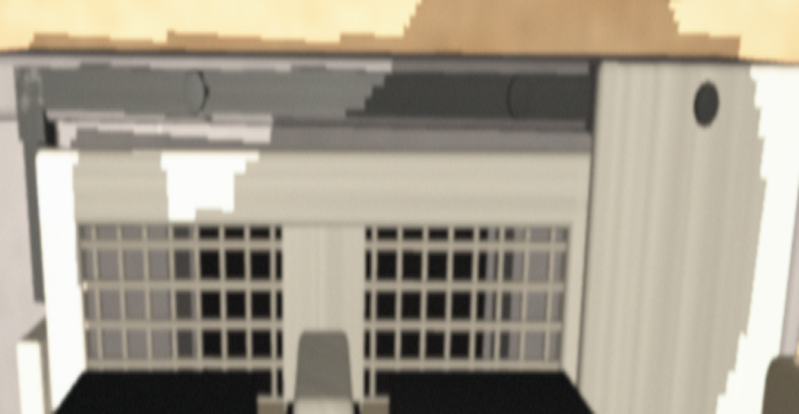

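move_arm(rows=[{"delta_pos":[0,0,0],"delta_rot":[0,0,0],"hand":1.8},{"delta_pos":[0,0,0],"delta_rot":[0,0,0],"hand":2.6},{"delta_pos":[0,0,0],"delta_rot":[0,0,0],"hand":4},{"delta_pos":[0,0,0],"delta_rot":[0,0,0],"hand":4.5},{"delta_pos":[0,0,0],"delta_rot":[0,0,0],"hand":4.5},{"delta_pos":[0,0,0.5],"delta_rot":[0,0,0],"hand":4.5},{"delta_pos":[0,0,1.0],"delta_rot":[0,0,0],"hand":4.5},{"delta_pos":[0,0,1.5],"delta_rot":[0,0,0],"hand":4.5},{"delta_pos":[0,0,1.5],"delta_rot":[0,0,0],"hand":4.5},{"delta_pos":[0,0,1.5],"delta_rot":[0,0,0],"hand":4.5}])

```text
t: 13.5
eef_pos: [0.5557, -0.1693, 0.1306]
ee_rot: [-3.071, 0.0, -1.539]
force: [0.0, -0.2, -0.0]
width: 0.045
```

```bash
python3 - <<'E'
from h import *
im=wshot("w7");s=get_state();print(s["moment"])
def ray(n,uv):
    c=camera_info(n);T=c["world_from_camera"];d=T[:3,:3]@np.linalg.inv(c["camera_matrix"])@np.array([*uv,1.]);return T[:3,3],d/np.linalg.norm(d)
for a,b in (((493,148),(383,150)),((493,104),(353,132))):
    o1,d1=ray("top",a);o2,d2=ray("scene",b)
    t=np.linalg.lstsq(np.stack([d1,-d2],1),o2-o1,rcond=None)[0]
    print(o1+d1*t[0],o2+d2*t[1])
E
```

```text
13.5 [ 0.5557 -0.1693  0.1306] [-3.0712  0.0002 -1.5387] [ 0.0382 -0.2117 -0.0266] 0.044968785899281064
[ 0.0378  0.103  -0.0301]
[ 0.7298 -0.3523  0.088 ] [ 0.7314 -0.3507  0.088 ]
[ 0.8191 -0.3523  0.1038] [ 0.8386 -0.3307  0.1051]
```

View pics/w7.png

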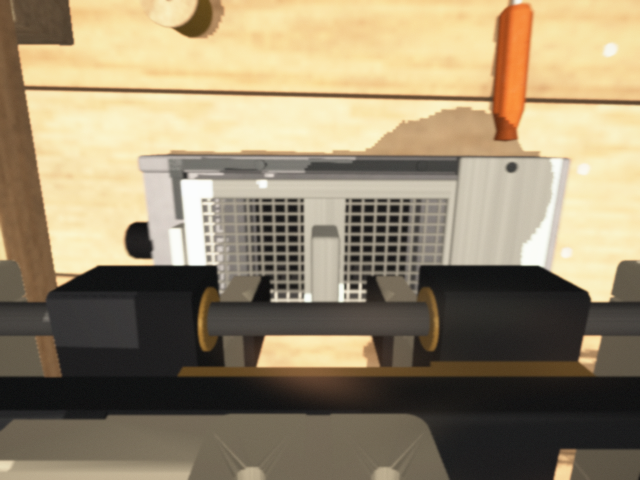

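The frame lies in the pocket, hooked under the lip and resting on the catch. I'll close the fingers, straighten the tool and go over the far part of the frame, keeping short of the catch and clear of the shelf at x≥0.73.

move_arm(rows=[{"delta_pos":[1.0,0.03,0],"delta_rot":[-0.02,0.6,0],"hand":3},{"delta_pos":[1.2,0.03,0],"delta_rot":[-0.02,0.7,0],"hand":2},{"delta_pos":[1.2,0.03,0],"delta_rot":[-0.02,0.7,0],"hand":1},{"delta_pos":[1.2,0.03,0],"delta_rot":[-0.02,0.7,0],"hand":0},{"delta_pos":[1.0,0.03,0],"delta_rot":[-0.02,0.7,0],"hand":0},{"delta_pos":[0.65,0.02,-0.5],"delta_rot":[-0.02,0.6,0],"hand":0},{"delta_pos":[0,0,-1.5],"delta_rot":[0,0,0],"hand":0},{"delta_pos":[0,0,-1.5],"delta_rot":[0,0,0],"hand":0},{"delta_pos":[0,0,-0.7],"delta_rot":[0,0,0],"hand":0},{"delta_pos":[0,0,0],"delta_rot":[0,0,0],"hand":0}], force=20)

```text
t: 14.55
eef_pos: [0.6173, -0.1675, 0.0854]
ee_rot: [3.138, 0.001, -1.539]
force: [-0.3, -0.6, -0.3]
width: 0.0002
```

```bash
python3 - <<'E'
from h import *
im=wshot("w8")
E
```

```text
14.55 [ 0.6173 -0.1675  0.0854] [ 3.1385  0.0006 -1.539 ] [-0.3021 -0.6171 -0.266 ] 0.0002417744357284976
```

View pics/w8.png

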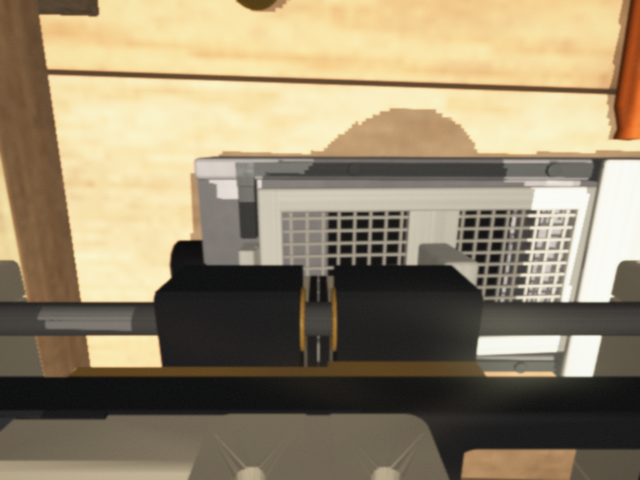

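move_arm(rows=[{"delta_pos":[0,0,-0.4],"delta_rot":[0,0,0],"hand":0},{"delta_pos":[0,0,-0.4],"delta_rot":[0,0,0],"hand":0},{"delta_pos":[0,0,-0.3],"delta_rot":[0,0,0],"hand":0},{"delta_pos":[0,0,-0.2],"delta_rot":[0,0,0],"hand":0},{"delta_pos":[0,0,-0.2],"delta_rot":[0,0,0],"hand":0},{"delta_pos":[0,0,-0.1],"delta_rot":[0,0,0],"hand":0},{"delta_pos":[0,0,0],"delta_rot":[0,0,0],"hand":0},{"delta_pos":[0,0,0],"delta_rot":[0,0,0],"hand":0},{"delta_pos":[0,0,0],"delta_rot":[0,0,0],"hand":0},{"delta_pos":[0,0,0],"delta_rot":[0,0,0],"hand":0}])

```text
t: 15.6
eef_pos: [0.6182, -0.1676, 0.0712]
ee_rot: [-3.141, 0.0, -1.539]
force: [-0.2, 0.4, 0.0]
width: 0.0006
```

move_arm(rows=[{"delta_pos":[0,0,-0.05],"delta_rot":[0,0,0],"hand":0},{"delta_pos":[0,0,-0.05],"delta_rot":[0,0,0],"hand":0},{"delta_pos":[0,0,-0.05],"delta_rot":[0,0,0],"hand":0},{"delta_pos":[0,0,-0.05],"delta_rot":[0,0,0],"hand":0},{"delta_pos":[0,0,-0.05],"delta_rot":[0,0,0],"hand":0},{"delta_pos":[0,0,-0.05],"delta_rot":[0,0,0],"hand":0},{"delta_pos":[0,0,0],"delta_rot":[0,0,0],"hand":0},{"delta_pos":[0,0,0],"delta_rot":[0,0,0],"hand":0},{"delta_pos":[0,0,0],"delta_rot":[0,0,0],"hand":0},{"delta_pos":[0,0,0],"delta_rot":[0,0,0],"hand":0}])

```text
t: 16.6
eef_pos: [0.6182, -0.1675, 0.068]
ee_rot: [3.142, 0.0, -1.539]
force: [0.5, -1.4, 0.4]
width: 0.0006
```

move_arm(rows=[{"delta_pos":[0,0,-0.05],"delta_rot":[0,0,0],"hand":0},{"delta_pos":[0,0,-0.05],"delta_rot":[0,0,0],"hand":0},{"delta_pos":[0,0,-0.05],"delta_rot":[0,0,0],"hand":0},{"delta_pos":[0,0,-0.05],"delta_rot":[0,0,0],"hand":0},{"delta_pos":[0,0,0],"delta_rot":[0,0,0],"hand":0},{"delta_pos":[0,0,0],"delta_rot":[0,0,0],"hand":0},{"delta_pos":[0,0,0],"delta_rot":[0,0,0],"hand":0},{"delta_pos":[0,0,0],"delta_rot":[0,0,0],"hand":0},{"delta_pos":[0,0,0],"delta_rot":[0,0,0],"hand":0},{"delta_pos":[0,0,0],"delta_rot":[0,0,0],"hand":0}])

```text
t: 17.6
eef_pos: [0.618, -0.1676, 0.066]
ee_rot: [3.141, 0.0, -1.539]
force: [-0.4, -0.4, -0.7]
width: 0.0006
```

move_arm(rows=[{"delta_pos":[0,0,-0.04],"delta_rot":[0,0,0],"hand":0},{"delta_pos":[0,0,-0.04],"delta_rot":[0,0,0],"hand":0},{"delta_pos":[0,0,-0.04],"delta_rot":[0,0,0],"hand":0},{"delta_pos":[0,0,-0.04],"delta_rot":[0,0,0],"hand":0},{"delta_pos":[0,0,-0.04],"delta_rot":[0,0,0],"hand":0},{"delta_pos":[0,0,0],"delta_rot":[0,0,0],"hand":0},{"delta_pos":[0,0,0],"delta_rot":[0,0,0],"hand":0},{"delta_pos":[0,0,0],"delta_rot":[0,0,0],"hand":0},{"delta_pos":[0,0,0],"delta_rot":[0,0,0],"hand":0},{"delta_pos":[0,0,0],"delta_rot":[0,0,0],"hand":0}])

```text
t: 18.6
eef_pos: [0.6181, -0.1676, 0.064]
ee_rot: [3.142, 0.0, -1.539]
force: [0.3, -0.6, -0.1]
width: 0.0004
```

move_arm(rows=[{"delta_pos":[0,0,-0.04],"delta_rot":[0,0,0],"hand":0},{"delta_pos":[0,0,-0.04],"delta_rot":[0,0,0],"hand":0},{"delta_pos":[0,0,-0.04],"delta_rot":[0,0,0],"hand":0},{"delta_pos":[0,0,-0.04],"delta_rot":[0,0,0],"hand":0},{"delta_pos":[0,0,0],"delta_rot":[0,0,0],"hand":0},{"delta_pos":[0,0,0],"delta_rot":[0,0,0],"hand":0},{"delta_pos":[0,0,0],"delta_rot":[0,0,0],"hand":0},{"delta_pos":[0,0,0],"delta_rot":[0,0,0],"hand":0}])

```text
invalid input at $.rows: expected 10 rows
```

```bash
python3 - <<'E'
from h import *
im=wshot("w9")
im=grab_frame("scene");cv2.imwrite("pics/s9.png",cv2.resize(im[170:280,300:450],None,fx=5,fy=5,interpolation=cv2.INTER_CUBIC))
E
```

```text
18.6 [ 0.6181 -0.1676  0.064 ] [ 3.1415  0.0004 -1.5388] [ 0.3251 -0.6382 -0.0502] 0.0004347209641415428
```

View pics/w9.png

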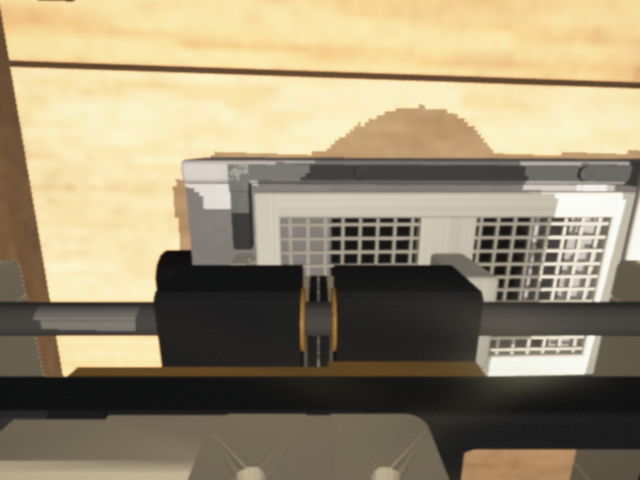

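View pics/s9.png

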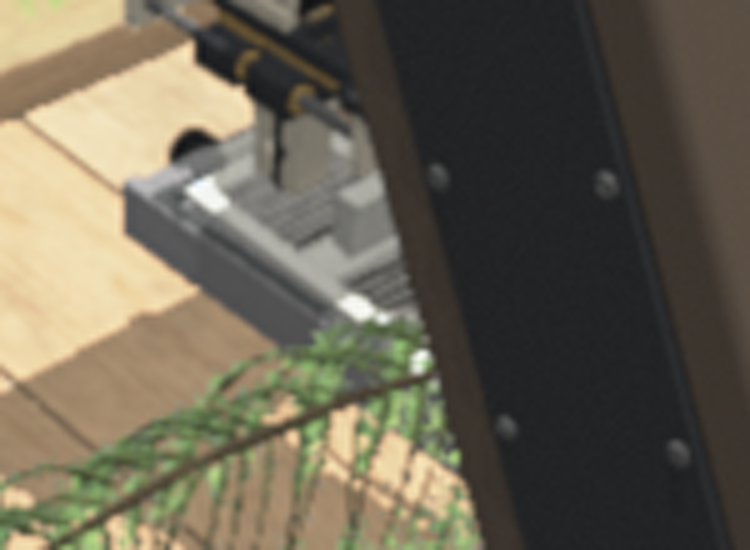

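The scene view shows the fingertips just above the mesh and the far end slightly raised. I'll keep pressing down.

move_arm(rows=[{"delta_pos":[0,0,-0.04],"delta_rot":[0,0,0],"hand":0},{"delta_pos":[0,0,-0.04],"delta_rot":[0,0,0],"hand":0},{"delta_pos":[0,0,-0.04],"delta_rot":[0,0,0],"hand":0},{"delta_pos":[0,0,-0.04],"delta_rot":[0,0,0],"hand":0},{"delta_pos":[0,0,-0.04],"delta_rot":[0,0,0],"hand":0},{"delta_pos":[0,0,0],"delta_rot":[0,0,0],"hand":0},{"delta_pos":[0,0,0],"delta_rot":[0,0,0],"hand":0},{"delta_pos":[0,0,0],"delta_rot":[0,0,0],"hand":0},{"delta_pos":[0,0,0],"delta_rot":[0,0,0],"hand":0},{"delta_pos":[0,0,0],"delta_rot":[0,0,0],"hand":0}])

```text
t: 19.7
eef_pos: [0.6181, -0.1676, 0.0621]
ee_rot: [3.142, 0.0, -1.539]
force: [-0.3, 0.9, 0.4]
width: 0.0006
```

move_arm(rows=[{"delta_pos":[0,0,-0.04],"delta_rot":[0,0,0],"hand":0},{"delta_pos":[0,0,-0.04],"delta_rot":[0,0,0],"hand":0},{"delta_pos":[0,0,-0.04],"delta_rot":[0,0,0],"hand":0},{"delta_pos":[0,0,-0.04],"delta_rot":[0,0,0],"hand":0},{"delta_pos":[0,0,-0.04],"delta_rot":[0,0,0],"hand":0},{"delta_pos":[0,0,0],"delta_rot":[0,0,0],"hand":0},{"delta_pos":[0,0,0],"delta_rot":[0,0,0],"hand":0},{"delta_pos":[0,0,0],"delta_rot":[0,0,0],"hand":0},{"delta_pos":[0,0,0],"delta_rot":[0,0,0],"hand":0},{"delta_pos":[0,0,0],"delta_rot":[0,0,0],"hand":0}])

```text
t: 20.7
eef_pos: [0.6181, -0.1676, 0.0601]
ee_rot: [-3.142, 0.0, -1.539]
force: [-0.3, -0.0, 0.0]
width: 0.0001
```

move_arm(rows=[{"delta_pos":[0,0,-0.04],"delta_rot":[0,0,0],"hand":0},{"delta_pos":[0,0,-0.04],"delta_rot":[0,0,0],"hand":0},{"delta_pos":[0,0,-0.04],"delta_rot":[0,0,0],"hand":0},{"delta_pos":[0,0,-0.04],"delta_rot":[0,0,0],"hand":0},{"delta_pos":[0,0,-0.04],"delta_rot":[0,0,0],"hand":0},{"delta_pos":[0,0,0],"delta_rot":[0,0,0],"hand":0},{"delta_pos":[0,0,0],"delta_rot":[0,0,0],"hand":0},{"delta_pos":[0,0,0],"delta_rot":[0,0,0],"hand":0},{"delta_pos":[0,0,0],"delta_rot":[0,0,0],"hand":0},{"delta_pos":[0,0,0],"delta_rot":[0,0,0],"hand":0}])

```text
t: 21.7
eef_pos: [0.6181, -0.1676, 0.0584]
ee_rot: [-3.142, 0.0, -1.539]
force: [-2.0, 0.8, 5.6]
width: 0.0002
```

```bash
python3 - <<'E'
from h import *
im=grab_frame("scene");cv2.imwrite("pics/s10.png",cv2.resize(im[170:260,310:410],None,fx=6,fy=6,interpolation=cv2.INTER_CUBIC))
E
```

```text
(no output)
```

View pics/s10.png

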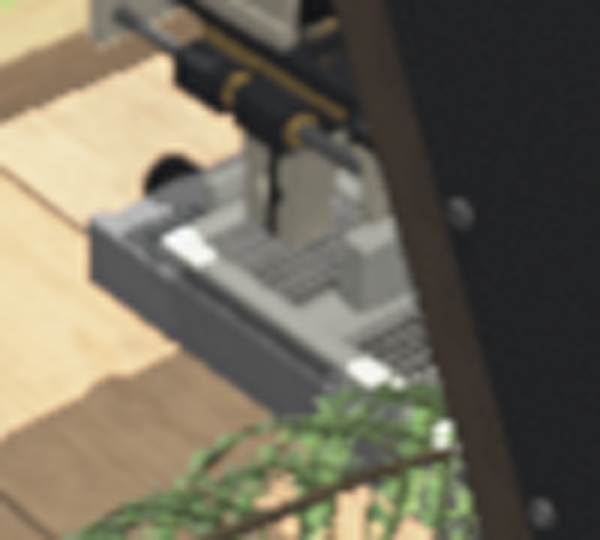

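Contact at last: 5.6 N at TCP z 0.0584, so the mesh sits below the frame's top face. I continue in small steps.

move_arm(rows=[{"delta_pos":[0,0,-0.01],"delta_rot":[0,0,0],"hand":0},{"delta_pos":[0,0,-0.01],"delta_rot":[0,0,0],"hand":0},{"delta_pos":[0,0,-0.01],"delta_rot":[0,0,0],"hand":0},{"delta_pos":[0,0,-0.01],"delta_rot":[0,0,0],"hand":0},{"delta_pos":[0,0,-0.01],"delta_rot":[0,0,0],"hand":0},{"delta_pos":[0,0,0],"delta_rot":[0,0,0],"hand":0},{"delta_pos":[0,0,0],"delta_rot":[0,0,0],"hand":0},{"delta_pos":[0,0,0],"delta_rot":[0,0,0],"hand":0},{"delta_pos":[0,0,0],"delta_rot":[0,0,0],"hand":0},{"delta_pos":[0,0,0],"delta_rot":[0,0,0],"hand":0}])

```text
t: 22.75
eef_pos: [0.6182, -0.1676, 0.0583]
ee_rot: [-3.141, 0.0, -1.539]
force: [-4.2, 0.8, 8.1]
width: 0.0004
```

Fx = -4 N says the catch ramp is pushing the frame towards the stop and finger friction is holding it back. I'll ease the finger by -0.7 mm in x and press on.

move_arm(rows=[{"delta_pos":[-0.02,0,0],"delta_rot":[0,0,0],"hand":0},{"delta_pos":[-0.02,0,0],"delta_rot":[0,0,0],"hand":0},{"delta_pos":[-0.02,0,-0.01],"delta_rot":[0,0,0],"hand":0},{"delta_pos":[-0.01,0,-0.01],"delta_rot":[0,0,0],"hand":0},{"delta_pos":[0,0,-0.01],"delta_rot":[0,0,0],"hand":0},{"delta_pos":[0,0,-0.01],"delta_rot":[0,0,0],"hand":0},{"delta_pos":[0,0,0],"delta_rot":[0,0,0],"hand":0},{"delta_pos":[0,0,0],"delta_rot":[0,0,0],"hand":0},{"delta_pos":[0,0,0],"delta_rot":[0,0,0],"hand":0},{"delta_pos":[0,0,0],"delta_rot":[0,0,0],"hand":0}])

```text
t: 23.75
eef_pos: [0.6181, -0.1676, 0.0583]
ee_rot: [-3.14, 0.0, -1.538]
force: [-2.5, 2.0, 10.0]
width: 0.0006
```

```bash
python3 - <<'E'
from h import *
im=wshot("w11")
cv2.imwrite("pics/c14.png",cv2.resize(im[140:280,170:640],None,fx=1.6,fy=3.2,interpolation=cv2.INTER_CUBIC))
E
```

```text
23.75 [ 0.6181 -0.1676  0.0583] [-3.14    0.0001 -1.5383] [-2.5024  2.0395  9.9653] 0.0006363805726276869
```

View pics/c14.png

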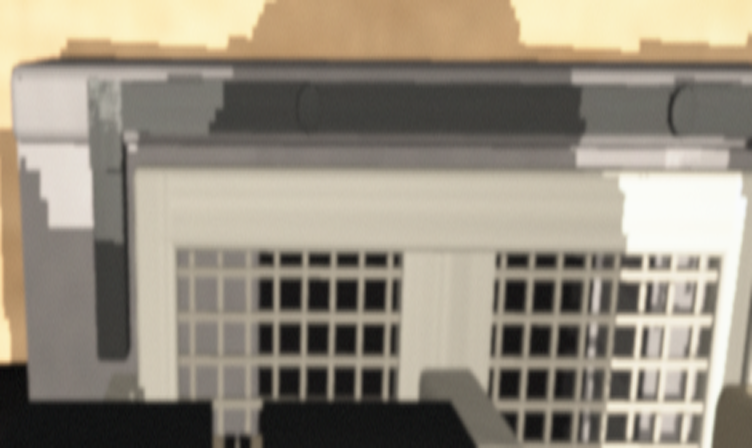

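At 10 N it isn't moving. Tip height ≈36 mm is where the frame's top would be if it lay flat, so it may already be seated. I'll lift off and look.

move_arm(rows=[{"delta_pos":[0,0,0.5],"delta_rot":[0,0,0],"hand":0},{"delta_pos":[0,0,2],"delta_rot":[0,0,0],"hand":0},{"delta_pos":[0,0,3],"delta_rot":[0,0,0],"hand":0},{"delta_pos":[0,2,1],"delta_rot":[0,0,0],"hand":0},{"delta_pos":[0,2.5,0.5],"delta_rot":[0,0,0],"hand":0},{"delta_pos":[0,2,0],"delta_rot":[0,0,0],"hand":0},{"delta_pos":[0,0.5,0],"delta_rot":[0,0,0],"hand":0},{"delta_pos":[0,0,0],"delta_rot":[0,0,0],"hand":0},{"delta_pos":[0,0,0],"delta_rot":[0,0,0],"hand":0},{"delta_pos":[0,0,0],"delta_rot":[0,0,0],"hand":0}])

```text
t: 24.8
eef_pos: [0.6173, -0.0983, 0.1269]
ee_rot: [3.141, 0.0, -1.54]
force: [-0.2, -0.2, -0.1]
width: 0.0005
```

```bash
python3 - <<'E'
from h import *
im=wshot("w12")
cv2.imwrite("pics/c15.png",cv2.resize(im[60:260,160:420],None,fx=3,fy=3,interpolation=cv2.INTER_CUBIC))
E
```

```text
24.8 [ 0.6173 -0.0983  0.1269] [ 3.1411  0.0003 -1.5396] [-0.1973 -0.1822 -0.082 ] 0.00048350527292531225
```

View pics/c15.png

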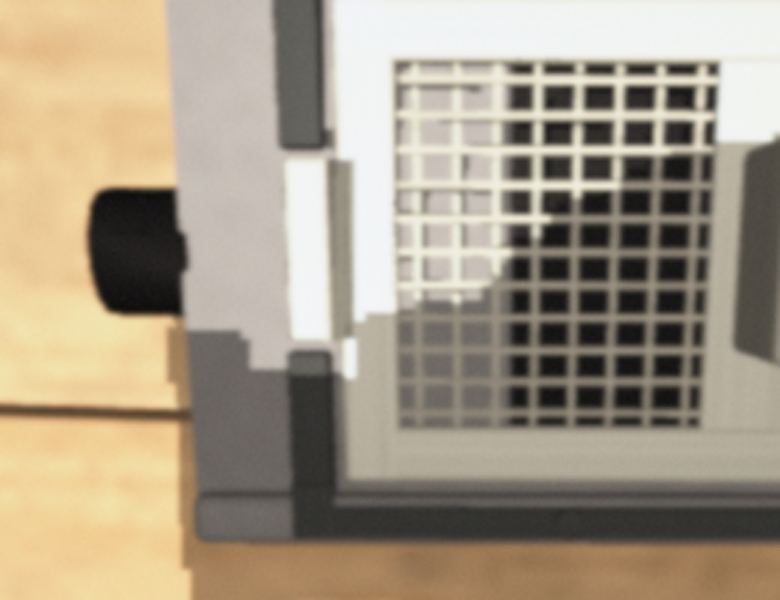

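The catch nose now overlaps the frame's far edge: nose at crop x≈353, frame edge at ≈337. The wall gap is ≈2.4 mm, as it should be with the other edge at the stop (180.5-178). I'll check flatness numerically and check the bystanders before handing in.

```bash
python3 - <<'E'
from h import *
im=grab_frame("top");cv2.imwrite("pics/top12.png",im)
im=grab_frame("scene");cv2.imwrite("pics/s12.png",cv2.resize(im[170:280,300:450],None,fx=5,fy=5,interpolation=cv2.INTER_CUBIC))
E
```

View pics/s12.png

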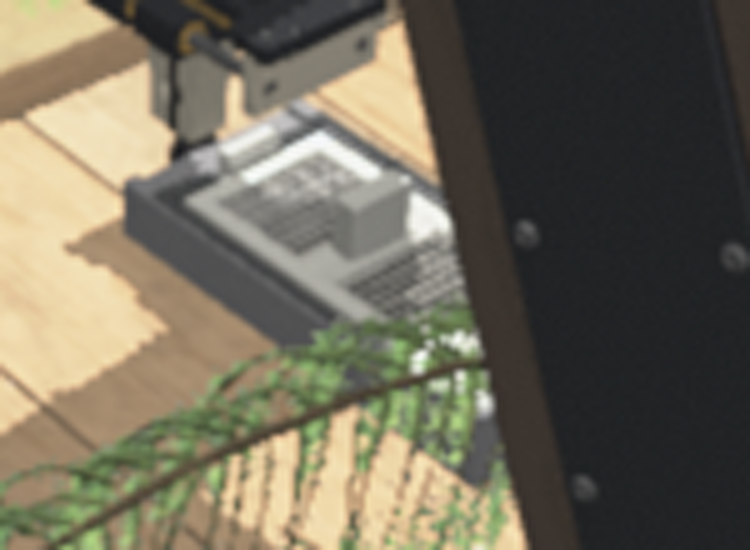

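View pics/w12.png

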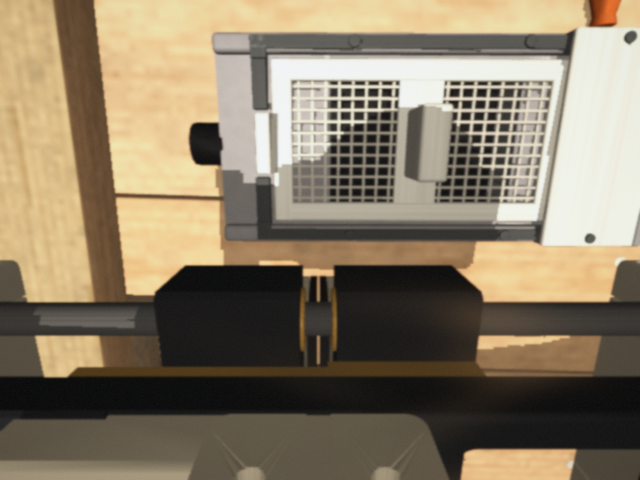

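View pics/top12.png

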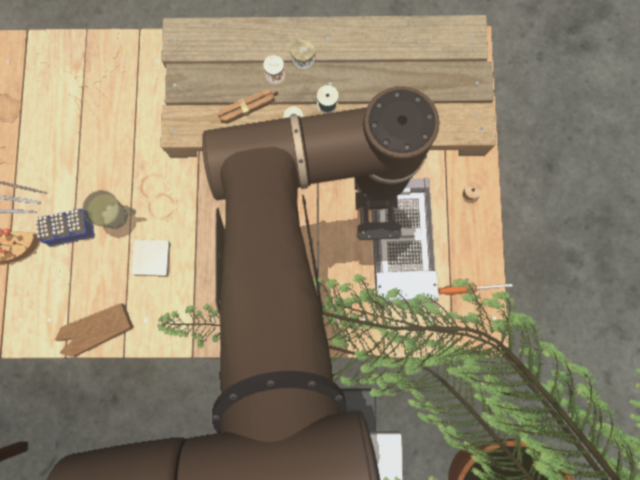

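The steel block, spool and screwdriver are unmoved in the top view. I'll zoom in on the lip end to confirm that the edge is still under the lip.

```bash
python3 - <<'E'
from h import *
im=cv2.imread("pics/w12.png")
cv2.imwrite("pics/c16.png",cv2.resize(im[20:255,500:640],None,fx=2.5*2,fy=2.5,interpolation=cv2.INTER_CUBIC))
n="w12"
import h; h.HC=np.array([.5503,-.1697,0]);h.HY=.031
for c in (.0095,):
  for x in (-.089,-.077,.077,.089):
    for y in (-.048,.048): print(x,y,proj(n,h.house(x+c,y,.036)))
for y in(-.062,.062): print("lip",proj(n,h.house(-.07,y,.046)),"far",proj(n,h.house(.132,y,.036)))
E
```

```text
-0.089 -0.048 [577.8353  57.689 ]
-0.089 0.048 [550.1763 221.0582]
-0.077 -0.048 [557.0353  57.649 ]
-0.077 0.048 [531.5696 221.0325]
0.077 -0.048 [289.8468  57.1355]
0.077 0.048 [292.5786 220.7027]
0.089 -0.048 [269.007   57.0954]
0.089 0.048 [273.94  220.677]
lip [578.0838  24.7516] far [208.9756  29.8362]
lip [541.348  246.1396] far [223.3185 241.6223]
```

View pics/c16.png

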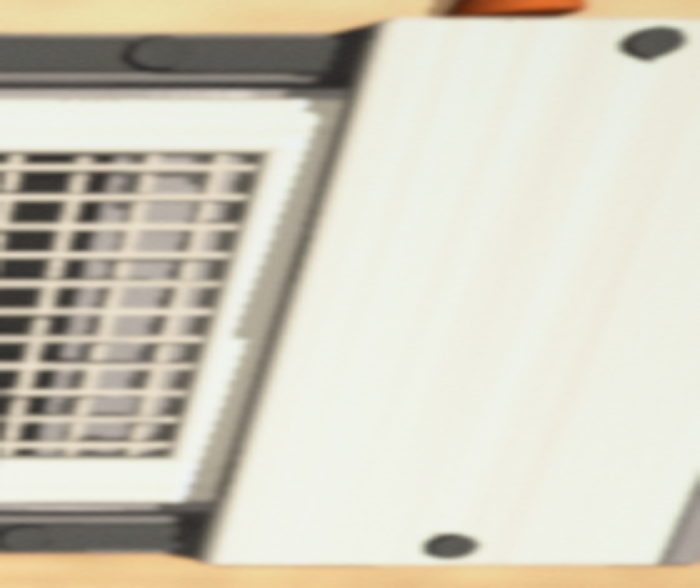

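The bar runs in shadow up to and under the lip. The frame's inner edges (u=554 and 291) match the predictions for a flat, seated frame (557 and 290–292, with the known ~1.4% scale). Handing in.

```bash
python3 - <<'E'
from h import *
s=get_state();print(s["t"],s["eef_pos"],s["force"])
print(job_done())
E
```

```text
24.95 [ 0.6173 -0.0982  0.127 ] [-1.1641  0.1941  0.8095]
the job is handed in; nothing more can be done
None
```

I put the frame back in the pocket and handed the job in at about 25 s; no verdict was reported. I hooked one edge under the lip and felt for the stop, meeting about 5 N of contact at housing x ≈ -79 mm. I then swung the far end down, let go, and pressed on the mesh with closed fingers up to about 10 N.

**Last checks:**
- **Catch and stop:** the last wrist picture shows the catch nose over the far edge. The far-wall gap is about 2.4 mm, which fits the other edge being at the stop.
- **Lie in the pocket:** the frame appears flat, with its near bar running under the lip. Its centre is about 9.5 mm towards the catch end, within the 15.5 mm allowed.
- **Surroundings:** the three bystanders look unmoved, and the hand was clear of everything.

**Not fully confirmed:**
- **Snap not observed:** contact on the mesh came lower than I expected. The fingertip stopped at about 36 mm, which is the top of a flat frame. The catch had therefore probably snapped at the start of the push or already on release, and I judged it closed only from the pictures.
- **Sideways force:** I also saw up to -4 N along the length while pressing, and eased it off by moving the finger 0.7 mm.

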